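# Pack the key machine's jaw kit back into its case

### The job

Put the key machine's kit back in its case: set every jaw block that is on the counter fully down in the slot whose label shows its outline, and thread both spacer collars fully home on the post, the wide one first and the narrow one on top of it. When everything is in, shut the case's lid so that the two halves meet edge to edge all round, and do not knock over or push away the other things on the counter.

Things in the scene. Friction and masses are not known exactly. Their poses are not given: they have to be found in the camera images.
- case: base half of the grey kit case, fixed to the counter, 290 mm (its x) by 210 mm (its y), rim 45 mm high, walls 6 mm. Origin: centre of the underside, z up. Inside, a grey tray fills it, top 30 mm above the counter, with five shallow slots (12 mm deep, dark felt floors), each by a paper label showing its part's outline, and a locating post. The hinge is on the -y rim.
- lid (a joint): hinge of the case's lid half, rad: 0 = shut, rims edge to edge; grows as the lid swings up and over to the -y side of the case; starts at 1.75 to 2.05 and has a stop at 2.25. The hinge is stiff (0.55 Nm) and stays where it is left; the lid weighs 0.4 kg. Push it over from outside and press it down.
- case_hinge (a point): middle of the hinge line, at rim height (45 mm above the counter), in the middle of the case's -y side; axes as the case: the hinge line is x, the shut lid reaches 210 mm from here towards +y.
- lid_edge (a point): point on the lid: middle of the outer top edge of its free side, 210 mm from the hinge line and 47 mm outward of the lid's rim plane (the lid is a shell 47 mm deep outside, 42 mm inside). Shut, it lies 92 mm above the counter. A black lip 90 x 22 x 10 mm sticks out from the middle of the free side, its centre 10 mm from the rim plane. Axes: x along the hinge, y from hinge to free side, z outward.
- post_foot (a point): foot of the steel locating post: centre of the seat (36 mm across, 8 mm above the tray) on which the first collar rests, 38 mm above the counter; the post is 16 mm thick, rises 36 mm from here, with a tapered tip. Axes as the case.
- block_long: bare aluminium jaw block: 110 x 34 mm oblong foot 18 mm high, its length along x; on it, along its x, stands a grip rib 64 mm long, 16 mm wide, its top 42 mm above the origin. Origin: centre of the underside, z up. Lies on the counter, rib up; may be absent.
- slot_long (a point): centre of the floor of the 115 x 39 mm slot for block_long, 12 mm deep, floor 18 mm above the counter; axes as the case, length along x; the block may go in either way round.
- block_square: bare aluminium jaw block: 48 x 48 mm square foot 18 mm high, on it, along its x, stands a grip rib 40 mm long, 16 mm wide, its top 42 mm above the origin. Origin: centre of the underside, z up. Lies on the counter, rib up; may be absent.
- slot_square (a point): centre of the floor of the 53 x 53 mm slot for block_square, 12 mm deep, floor 18 mm above the counter; axes as the case; the rib may point any way that fits.
- block_round: bare aluminium jaw block: round foot 52 mm in diameter 18 mm high, on it, along its x, stands a grip rib 40 mm long, 16 mm wide, its top 42 mm above the origin. Origin: centre of the underside, z up. Lies on the counter, rib up; may be absent.
- slot_round (a point): centre of the floor of the 57 mm diameter round slot for block_round, 12 mm deep, floor 18 mm above the counter; axes as the case; the rib may point any way that fits.
- block_short: bare aluminium jaw block: 70 x 34 mm oblong foot 18 mm high, its length along x; on it, along its x, stands a grip rib 46 mm long, 16 mm wide, its top 42 mm above the origin. Origin: centre of the underside, z up. Lies on the counter, rib up; may be absent.
- slot_short (a point): centre of the floor of the 75 x 39 mm slot for block_short, 12 mm deep, floor 18 mm above the counter; axes as the case, length along x; the block may go in either way round.
- block_slim: bare aluminium jaw block: 84 x 24 mm oblong foot 18 mm high, its length along x; on it, along its x, stands a grip rib 56 mm long, 16 mm wide, its top 42 mm above the origin. Origin: centre of the underside, z up. Lies on the counter, rib up; may be absent.
- slot_slim (a point): centre of the floor of the 89 x 29 mm slot for block_slim, 12 mm deep, floor 18 mm above the counter; axes as the case, length along x; the block may go in either way round.
- collar_wide: steel spacer collar, 56 mm outside, 24 mm hole, 16 mm high, lying flat; origin: centre of the underside, z up. Home, it rests on the post's seat.
- collar_narrow: steel spacer collar, 44 mm outside, 24 mm hole, 16 mm high, lying flat; origin: centre of the underside, z up. Home, it rests on the wide collar, so 16 mm above the seat.
- padlock: bystander: brass padlock lying flat, 50 x 45 x 24 mm body and shackle; origin at its underside, z up.
- jar: bystander: upright jar, 56 mm across, 62 mm high; origin at its underside, z up.
- tape: bystander: cardboard roll lying flat, 72 mm across with a 52 mm hole, 24 mm high; not part of the kit; origin at its underside.
Things that resemble listed ones, but are neither listed nor needed, are in the scene too. Leave any orange or pink look-alike of the collar_wide alone.

How it is judged:
By the outcome, as a careful person would: the job done as asked, in the order asked, and still so for the second after the job is handed in, with the robot touching nothing.
Of block_long, block_square, block_round, block_short, block_slim only 3 to 4 are there at a start; the rules pass over those that are not, and their reading is None.
At some moment in a run one of block_long, block_square, block_round, block_short, block_slim, collar_wide, collar_narrow may be knocked a few centimetres aside while the robot is not near it.
It also fails if it takes over 210 s, if anything falls off the work surface, if the arm or the gripper's body presses on something with over 40 N, if the wrist force passes 120 N, or if a joint passes its speed limit or range.

### The arm

A 6-joint arm with a two-finger parallel gripper is mounted at the origin on the work surface. World frame = base frame: x ahead of the robot, y to its left, z up, the work surface at z = 0. Lengths are in m, angles in rad, forces in N, time in s.
With the tool pointing down it reaches from about 0.35 to 0.85 m from the base axis. Payload 8.1 kg.
Tool frame: the origin (TCP) lies at the very end of the fingers, on their centre line; the grasp point (between the pads) lies 19 mm behind it; z points along the fingers, y is the line along which they close (so a half turn about z gives the same grasp; the last joint's range is limited). The gripper opens to 85 mm and grips with 20 to 120 N. Pads are 22 mm wide; open, the fingers measure 114 mm over their backs; the gripper's body (76 mm by 85 mm) begins 54 mm behind the grasp point. The pads swing forward as they close: fully open they stand 13 mm farther back than shut.
Start: joints at [1.086, 0.13, 1.488, -0, 1.523, -0.085], TCP at [0.234, 0.553, 0.2] pointing down, gripper open.
Joint ranges: [-2.96, 2.96], [-0.89, 2.26], [0.02, 2.5], [-1.34, 4.48], [0, 2.73], [-2.66, 2.66]. Speed limits (rad/s): [2.39, 2.39, 2.79, 3.14, 3.14, 3.14].

### API

Orientations are given as a unit quaternion [w, x, y, z].
In Python, from plant import arm gives the robot as it stands. The module is installed in compiled form; this text tells all that it offers.
- The arm moves only by the tool send_rows, never from a script. Its argument "deltas" is a list that holds one entry, the list of rows, each a list of 6 numbers: the shift along the tool's x, y, z in cm, then the turn, a rotation vector about the tool's x, y, z in degrees. In form: [[[tx, ty, tz, ax, ay, az], ...]]. A call has exactly 5 rows; each row shifts and turns the commanded pose from where the row before left it, along the tool's axes as they then stand; what a row does not reach is not made up. A row lasts 1/10 s, in which the tool goes at most 50 mm and 8.59 degrees, less where a joint would pass 70% of its speed; a pose out of reach is approached as far as the arm can. A call with a gripper value outside its range is refused whole. "claw" is the finger opening in cm, from 0 to 8.54, set as the call begins (left out, the last holds). The fingers move at their own pace and stop on an object; "grip_force" is the grip in N (left out, the last holds). Time passes only in rows, so rows that do not move let the fingers close, or fill a call up. It gives the time, the measured TCP pose, the force, the opening and the grip force at its end, in the units of the state.
- arm.get_obs(): the state, without advancing time (a new reading comes with each control period).
- arm.camera(name): name is "side" or "top"; returns (picture, depth): 480x640x3 uint8, red, green, blue; 480x640 float32, m along the optical axis (not along the pixel's ray), 0 where there is no reading.
- arm.camera_params(name): a dict with "mtx" (3x3 intrinsics, pixels), "R" (3x3) and "t" (3): a world point X has camera coordinates R X + t. Camera axes: x right, y down, z forward; pixel columns grow to the right and rows downward; lengths in m; the calibration is good to about 2 mm. A picture is of the moment at which its call begins. camera_params takes no time and is no camera call.
- arm.hand_in(): hands the job in; it is judged then, once.
The state is a dict: "t": time; "qpos": joint angles; "joint_vel": joint speeds; "effort": joint torques, N m; "tcp_pos": TCP position; "tool_rot": TCP orientation; "wrist_force": force on the tool from outside, world axes, zero at the start; "ft_torque": the same for the moment, N m; "finger_gap": opening from 0.0 (shut) to 1.0 (fully open); "gripper_force": force on a finger pad.
Only numpy, scipy, OpenCV 4.12 (cv2) and the standard library are available. Lean on these libraries where they do the work, as an engineer would, in place of code of your own. Each camera call takes 0.05 s, during which the arm holds its last target. There are 200 camera calls.

## Working session

There is one attempt and no reset: what is moved stays moved. The work goes in short steps, Python scripts to look and compute and a tool call to move; the robot and the scene stay as the last step left them, time stands still between calls to the robot, and variables do not carry over. Pictures are saved under pics/ and viewed, at most 14 in all, crops included, and the job is handed in when it is done.

Besides the shell and the picture viewer there is one more tool, called after "Emit:" as name([rows], argument=value, ...), one row to a line, values as JSON. send_rows: Moves the arm, as the interface text tells. Its arguments: {"type":"object","properties":{"deltas":{"type":"array","items":{"type":"array","items":{"type":"array","items":{"type":"number"}}}},"claw":{"type":"number"},"grip_force":{"type":"number"}},"required":["deltas"]}

```bash
mkdir -p pics
cat > h.py <<'E'
import numpy as np, cv2
from plant import arm
def snap(n,f):
    p,d=arm.camera(n); cv2.imwrite('pics/'+f+'.png',p[:,:,::-1]); np.savez(''+f+'.npz',p=p,d=d); return p,d
def world(n,u,v,z):
    c=arm.camera_params(n);K,R,t=map(np.array,(c['mtx'],c['R'],c['t']));t=t.ravel()
    r=R.T@np.linalg.solve(K,[u,v,1]);o=-R.T@t
    return o+r*(z-o[2])/r[2]
def pts(n,d):
    c=arm.camera_params(n);K,R,t=map(np.array,(c['mtx'],c['R'],c['t']));t=t.ravel()
    v,u=np.mgrid[0:480,0:640];X=np.stack([(u-K[0,2])/K[0,0]*d,(v-K[1,2])/K[1,1]*d,d],-1)
    return (X-t)@R
E
python3 - <<'E'
from h import *
for n in('top','side'):
    p,d=snap(n,n+'0'); c=arm.camera_params(n); print(n,c['mtx'],c['R'],c['t'],(d>0).mean())
print(arm.get_obs())
E
```

```text
top [[599.9944639    0.         326.52304799]
 [  0.         599.9944639  251.84936639]
 [  0.           0.           1.        ]] [[-0.02328007 -0.99966553  0.01126372]
 [-0.99723584  0.02242535 -0.07083629]
 [ 0.07056    -0.01288166 -0.99742436]] [0.07624371 0.59673681 1.38009554] 0.9959147135416667
side [[444.83037426   0.         323.68837061]
 [  0.         444.83037426 236.97941854]
 [  0.           0.           1.        ]] [[-0.94687884 -0.32138456 -0.01150752]
 [-0.17587252  0.54745868 -0.81814293]
 [ 0.26923839 -0.77265837 -0.57489975]] [0.56989812 0.1281749  0.84560572] 0.9960546875
{'t': 0.1, 'qpos': array([ 1.08558623e+00,  1.31110094e-01,  1.48918638e+00, -1.17054988e-05,
        1.52297900e+00, -8.54331240e-02]), 'joint_vel': array([-0.00077456, -0.00388182, -0.00228302,  0.0007736 ,  0.00120838,
        0.00082627]), 'effort': array([ 1.17812539e-03, -5.70946097e+01, -5.01947236e+01, -1.32383402e-04,
        7.92938255e-03,  3.75811953e-05]), 'tcp_pos': array([0.23327314, 0.55220114, 0.19892597]), 'tool_rot': array([-2.31218831e-04,  1.98559688e-01,  9.80088436e-01, -8.09038001e-04]), 'wrist_force': array([-0.28201359, -0.26095036, -0.26327733]), 'ft_torque': array([0.004871  , 0.0040437 , 0.00785927]), 'gripper_force': 0.0, 'finger_gap': 0.9993741918935319}
```

View pics/top0.png

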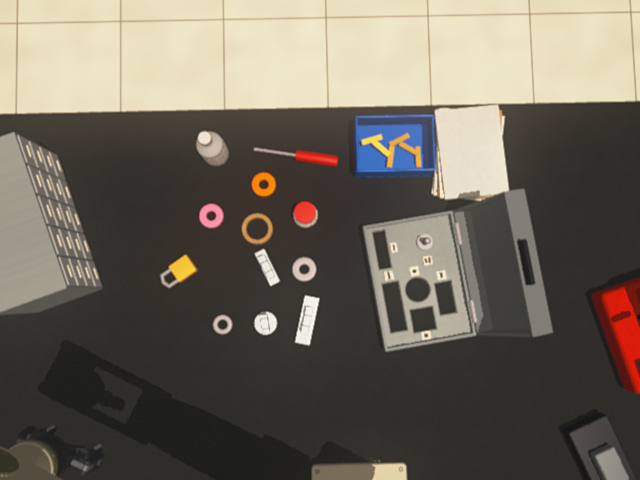

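View pics/side0.png

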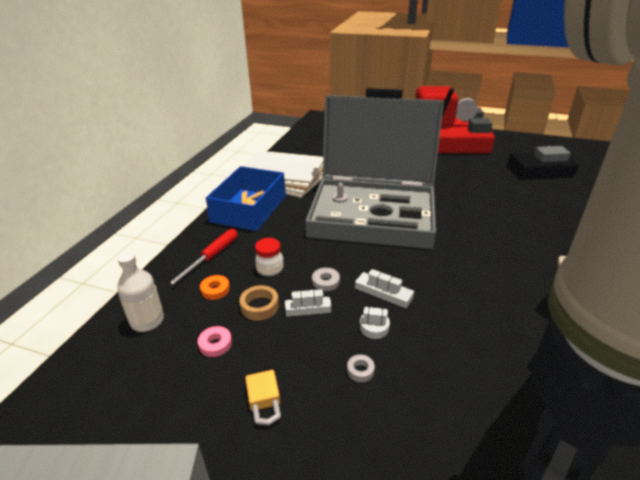

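The top view shows three blocks: long (307,320), round (265,323) and an oblong (267,268) that is slim or short. It also shows a grey collar at (304,269), a grey one at (222,324), orange and pink look-alikes at (263,184) and (211,216), and the tape at (257,229). I'll enlarge to confirm.

Run:
```python
from h import *
p=np.load('top0.npz')['p'];d=np.load('top0.npz')['d']
a=cv2.resize(p[230:355,200:330],None,fx=4.6,fy=4.6,interpolation=cv2.INTER_CUBIC)
cv2.imwrite('pics/cropA.png',a[:,:,::-1])
b=cv2.resize(p[200:360,355:515],None,fx=3.75,fy=3.75,interpolation=cv2.INTER_CUBIC)
cv2.imwrite('pics/cropB.png',b[:,:,::-1])
P=pts('top',d)
def st(z0,z1,u0,u1,v0,v1):
    m=np.zeros(d.shape,np.uint8); m[v0:v1,u0:u1]=((P[v0:v1,u0:u1,2]>z0)&(P[v0:v1,u0:u1,2]<z1)); return m
m=st(.008,.12,150,345,140,360)
n,l,s,c=cv2.connectedComponentsWithStats(m)
for i in range(1,n):
    if s[i,4]<60: continue
    q=P[l==i]; r=cv2.minAreaRect((q[:,:2]*1000).astype(np.float32))
    print(c[i].round(),s[i,4],np.percentile(q[:,2],[5,50,97]).round(3),np.round(r[0],1),np.round(r[1],1),round(r[2],1))
print('counter',np.median(P[380:395,300:340,2]))
```

```text
[214. 152.] 559 [0.02  0.095 0.118] [832.3 319.9] [44.5 64. ] 15.4
[308. 156.] 566 [0.013 0.024 0.032] [833.8 130. ] [200.4  29.7] 79.6
[263. 184.] 372 [0.012 0.018 0.023] [763.3 207.7] [54.4 54.8] 30.1
[305. 214.] 493 [0.024 0.063 0.069] [686.  110.8] [52.8 56.3] 11.5
[211. 215.] 388 [0.01  0.017 0.024] [691.7 332.1] [55.4 56.1] 83.7
[257. 228.] 408 [0.013 0.025 0.031] [658.  223.9] [71.6 69.3] 42.7
[267. 266.] 377 [0.015 0.027 0.048] [567.7 202.1] [84.  24.7] 25.4
[180. 270.] 565 [0.013 0.024 0.031] [560.3 411.7] [46.1 86.3] 33.7
[304. 268.] 371 [0.012 0.018 0.024] [560.9 117.3] [54. 54.] 88.7
[307. 320.] 701 [0.016 0.021 0.048] [442.4 113.5] [ 37.1 110. ] 77.4
[265. 322.] 397 [0.015 0.022 0.048] [437.7 208.4] [51.3 48.7] 89.1
[222. 324.] 213 [0.012 0.017 0.023] [436.9 308.1] [42.4 42.6] 56.7
counter 0.0017755563408720374
```

View pics/cropA.png

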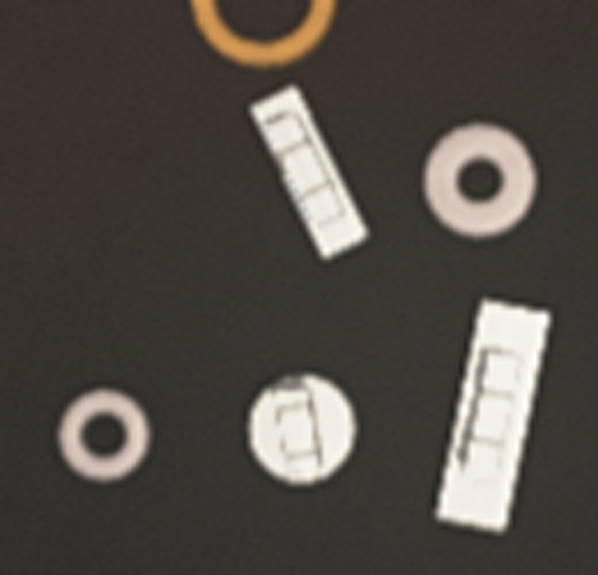

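View pics/cropB.png

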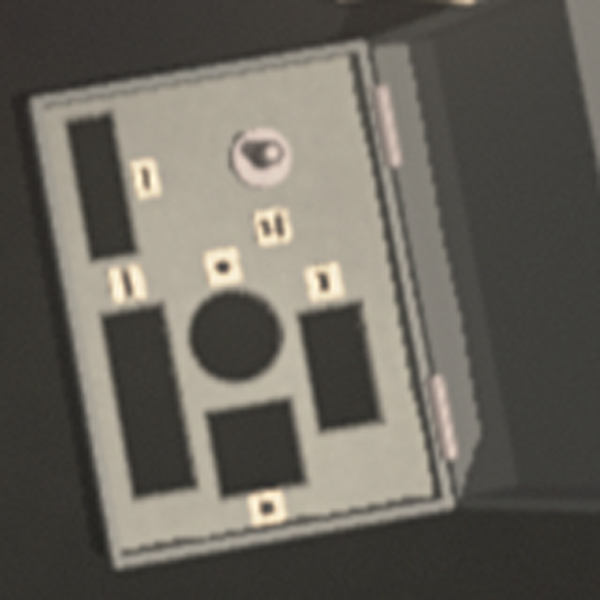

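Crop A shows the wide collar at (304,269), grey, with a 54 mm outside. That fits the description; orange (263,184) and pink (211,216) are the look-alikes and the tape is brown. The narrow collar is at (222,324). The blocks are slim (84x24.7), long (110x37) and round. Crop B shows the slots: slim upper left, long lower left, round in the middle, and the post at full-frame (425,242). Next come positions from both views.

```bash
cat > meas.py <<'E'
from h import *
# approx centres
def blobs(n,d):
    P=pts(n,d); return P
def rect(q):
    r=cv2.minAreaRect((q[:,:2]*1000).astype(np.float32)); (x,y),(w,h),a=r
    if w<h: w,h,a=h,w,a+90
    return round(x,1),round(y,1),round(w,1),round(h,1),round((a+90)%180-90,1)
def obj(P,c,rad,z0,z1):
    m=(np.hypot(P[...,0]-c[0],P[...,1]-c[1])<rad)&(P[...,2]>z0)&(P[...,2]<z1)
    q=P[m]; return len(q), (rect(q) if len(q)>5 else None), (np.percentile(q[:,2],[50,90]).round(4) if len(q) else None), (q[:,:2].mean(0)*1000).round(1)
E
python3 - <<'E'
from meas import *
T=np.load('top0.npz');S=np.load('side0.npz')
PT=pts('top',T['d']);PS=pts('side',S['d'])
for nm,c,rad in(('slim',(.568,.202),.05),('long',(.442,.1135),.06),('round',(.4377,.2084),.04),('wide',(.561,.1173),.035),('narrow',(.437,.308),.03)):
    for v,P in(('top',PT),('side',PS)):
        print(nm,v,'all',obj(P,c,rad,.008,.07),'\n    rib',obj(P,c,rad,.034,.07) if nm in('slim','long','round') else '')
# counter plane z in each
for v,P in(('top',PT),('side',PS)):
    m=(np.abs(P[...,0]-.5)<.02)&(np.abs(P[...,1]-.16)<.01);print(v,'counter',np.median(P[m][:,2]))
    m=(np.abs(P[...,0]-.5)<.15)&(np.abs(P[...,1]+.15)<.1)&(np.abs(P[...,2]-.032)<.006);print('tray',np.median(P[m][:,2]))
# slots
g=cv2.cvtColor(T['p'],cv2.COLOR_RGB2GRAY);g=cv2.resize(g,None,fx=4,fy=4,interpolation=cv2.INTER_CUBIC)
m=((g<95)).astype(np.uint8); x0,y0=365*4,215*4; m[:y0]=0;m[345*4:]=0;m[:,:x0]=0;m[:,475*4:]=0
cs,_=cv2.findContours(m,cv2.RETR_EXTERNAL,cv2.CHAIN_APPROX_NONE)
for c in cs:
    if not 1000<cv2.contourArea(c)<20000: continue
    uv=(c[:,0,:]+.5)/4-.5
    q=np.array([world('top',u,v,.030) for u,v in uv]);print(uv.mean(0).round(),cv2.contourArea(c)/16,rect(q))
print('seat',world('top',424.9,241.8,.038))
for v,P in(('top',PT),('side',PS)):
    print('posttip',obj(P,world('top',424.9,241.8,.038)[:2],.03,.055,.09), 'seat',obj(P,world('top',424.9,241.8,.038)[:2],.025,.036,.045))
E
```

```text
slim top all (400, (569.4, 199.8, 85.2, 82.7, 30.4), array([0.0242, 0.0458]), array([567.9, 201.7])) 
    rib (177, (567.3, 202.6, 55.4, 16.2, 25.4), array([0.044 , 0.0474]), array([567.1, 202.6]))
slim side all (850, (565.2, 202.0, 84.3, 26.0, 25.6), array([0.0231, 0.0438]), array([564. , 206.3])) 
    rib (290, (565.9, 201.3, 55.5, 19.4, 25.7), array([0.043 , 0.0446]), array([564.8, 203.5]))
long top all (727, (442.8, 115.1, 110.0, 94.6, -13.0), array([0.021 , 0.0446]), array([442.3, 112.8])) 
    rib (202, (442.4, 112.2, 63.6, 16.1, -13.5), array([0.0436, 0.0476]), array([442.3, 112.2]))
long side all (1097, (440.8, 110.8, 110.1, 37.4, -12.5), array([0.0206, 0.0436]), array([438.5, 117.7])) 
    rib (300, (440.7, 110.9, 64.2, 18.7, -11.5), array([0.0431, 0.0448]), array([439.9, 113.5]))
round top all (401, (431.1, 208.8, 64.1, 51.4, -3.1), array([0.0218, 0.0453]), array([438.3, 207.5])) 
    rib (131, (437.9, 208.6, 39.9, 16.5, 8.5), array([0.0437, 0.0474]), array([438. , 208.1]))
round side all (694, (435.4, 214.5, 51.1, 38.3, 8.3), array([0.0224, 0.0437]), array([434.8, 215.8]))
[... 545 characters left out ...]
 rib 
top counter 0.0010920459580694745
tray 0.03191489695762829
side counter 0.0016634855121366553
tray 0.03225628453336303
[452. 342.] 208.25 (387.7, -217.2, 111.5, 19.4, 88.6)
[423. 319.] 488.59375 (437.4, -155.4, 52.1, 51.7, -81.5)
[394. 307.] 787.4375 (467.8, -90.4, 113.2, 38.8, 8.8)
[445. 297.] 499.15625 (485.9, -209.3, 73.2, 38.7, 8.6)
[417. 289.] 434.53125 (506.3, -145.4, 55.7, 53.7, 88.7)
[370. 296.] 973.15625 (503.2, -44.7, 242.0, 43.1, -1.6)Traceback (most recent call last):
  File "<stdin>", line 18, in <module>
  File "h.py", line 6, in world
    c=arm.camera_params(n);K,R,t=map(np.array,(c['mtx'],c['R'],c['t']));t=t.ravel()
ValueError: time passes only in moves, steps and waits
```

```bash
python3 - <<'E'
s=open('h.py').read()
s=s.replace("c=arm.camera_params(n);K","c=CP[n];K").replace("def snap","import pickle,os\nif not os.path.exists('cp.pkl'): pickle.dump({n:arm.camera_params(n) for n in('top','side')},open('cp.pkl','wb'))\nCP=pickle.load(open('cp.pkl','rb'))\ndef snap",1)
open('h.py','w').write(s)
E
python3 - <<'E'
from meas import *
T=np.load('top0.npz');S=np.load('side0.npz')
PT=pts('top',T['d']);PS=pts('side',S['d'])
g=cv2.cvtColor(T['p'],cv2.COLOR_RGB2GRAY);g=cv2.resize(g,None,fx=4,fy=4,interpolation=cv2.INTER_CUBIC)
m=(g<85).astype(np.uint8); w=np.zeros_like(m); w[226*4:273*4,371*4:393*4]=1; m&=w
cs,_=cv2.findContours(m,cv2.RETR_EXTERNAL,cv2.CHAIN_APPROX_NONE)
for c in cs:
    if cv2.contourArea(c)<1000: continue
    uv=(c[:,0,:]+.5)/4-.5
    q=np.array([world('top',u,v,.030) for u,v in uv]);print(uv.mean(0).round(),cv2.contourArea(c)/16,rect(q))
s=world('top',424.9,241.8,.038);print('seat',s)
for v,P in(('top',PT),('side',PS)):
    print(v,'posttip',obj(P,s[:2],.03,.055,.09), 'seat',obj(P,s[:2],.025,.036,.046))
# lid free edge
m=(PT[...,1]<-.2)&(PT[...,1]>-.45)&(PT[...,0]>.3)&(PT[...,0]<.75)&(PT[...,2]>.2);q=PT[m];print('lid',len(q),q.min(0),q.max(0),rect(q))
p=S['p'];a=cv2.resize(p[80:255,295:445],None,fx=3.4,fy=3.4,interpolation=cv2.INTER_CUBIC);cv2.imwrite('pics/cropC.png',a[:,:,::-1])
E
```

```text
[381. 249.] 414.96875 (600.6, -65.2, 86.4, 27.4, 8.5)
seat [ 0.61528343 -0.16524495  0.038     ]
top posttip (45, (616.1, -163.5, 14.2, 13.8, 25.1), array([0.0721, 0.0784]), array([ 615.7, -162.7])) seat (138, (616.1, -162.6, 44.5, 38.3, -81.9), array([0.04  , 0.0437]), array([ 616.1, -161.3]))
side posttip (53, (614.7, -164.4, 15.7, 13.5, 89.5), array([0.0673, 0.0752]), array([ 614. , -161.6])) seat (87, (615.0, -163.8, 36.4, 33.7, -67.9), array([0.0405, 0.042 ]), array([ 613.7, -159.7]))
lid 3374 [ 0.4078191  -0.37425041  0.2003876 ] [ 0.70210391 -0.27285193  0.27073733] (554.9, -325.0, 290.5, 61.9, 8.9)
```

View pics/cropC.png

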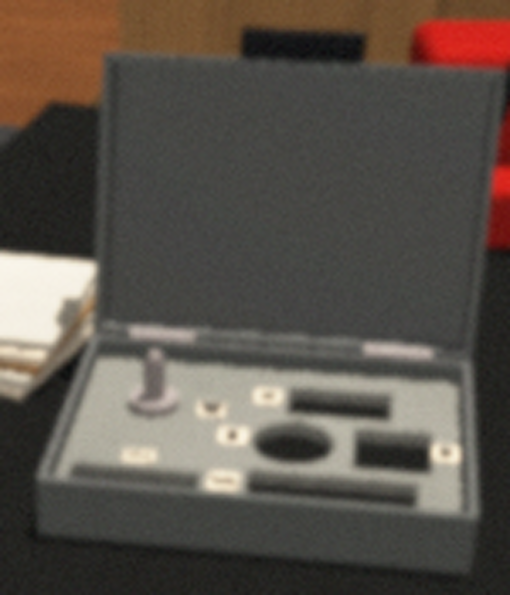

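```bash
cat > nav.py <<'E'
from h import *
import sys,json
from scipy.spatial.transform import Rotation as Rn
def Rt(psi):
    a=np.radians(psi); y=np.array([np.cos(a),np.sin(a),0]); z=np.array([0,0,-1.]); return Rn.from_matrix(np.stack([np.cross(y,z),y,z],1))
def plan(wps,step=.038,ang=6.5):
    o=arm.get_obs(); p=np.array(o['tcp_pos']); w,x,y,z=o['tool_rot']; R=Rn.from_quat([x,y,z,w])
    yy=R.apply([0,1,0]);print('t',round(o['t'],2),'pos',p.round(4),'psi',np.degrees(np.arctan2(yy[1],yy[0])).round(1),'gap',round(o['finger_gap']*85.4,1),'F',np.round(o['wrist_force'],1),'gf',round(o['gripper_force'],1),'q',np.round(o['qpos'],2))
    for (x,y,z,psi) in wps:
        tgt=np.array([x,y,z]);Rg=Rt(psi);dp=tgt-p;rv=(R.inv()*Rg).as_rotvec();
        n=max(np.linalg.norm(dp)/step,np.degrees(np.linalg.norm(rv))/ang);n=5*max(1,int(np.ceil(n/5)))
        rows=[]
        for i in range(n):
            rows.append(list(np.round(np.r_[R.inv().apply(dp/n)*100,np.degrees(rv)/n],2)+0.)); R=R*Rn.from_rotvec(np.radians(rows[-1][3:]))
        p=tgt
        for k in range(0,n,5): print(json.dumps([[list(map(float,r)) for r in rows[k:k+5]]]))
        print('-')
E
python3 -c "
from nav import *
plan([(.4414,.112,.15,77.5),(.4414,.112,.05,77.5),(.4414,.112,.021,77.5)])"
```

```text
t 0.1 pos [0.2333 0.5522 0.1989] psi 67.1 gap 85.3 F [-0.3 -0.3 -0.3] gf 0.0 q [ 1.09  0.13  1.49 -0.    1.52 -0.09]
[[[-2.42, -2.16, 0.33, -0.01, 0.0, -0.69], [-2.39, -2.19, 0.33, -0.01, 0.0, -0.69], [-2.37, -2.22, 0.33, -0.01, 0.0, -0.69], [-2.34, -2.25, 0.33, -0.01, 0.0, -0.69], [-2.31, -2.28, 0.33, -0.01, 0.0, -0.69]]]
[[[-2.29, -2.3, 0.33, -0.01, 0.0, -0.69], [-2.26, -2.33, 0.33, -0.01, 0.0, -0.69], [-2.23, -2.36, 0.33, -0.01, 0.0, -0.69], [-2.2, -2.39, 0.33, -0.01, 0.0, -0.69], [-2.17, -2.41, 0.33, -0.01, 0.0, -0.69]]]
[[[-2.14, -2.44, 0.33, -0.01, 0.0, -0.69], [-2.11, -2.46, 0.33, -0.01, 0.0, -0.69], [-2.08, -2.49, 0.32, -0.01, 0.0, -0.69], [-2.05, -2.51, 0.32, -0.01, 0.0, -0.69], [-2.02, -2.54, 0.32, -0.01, 0.0, -0.69]]]
-
[[[0.0, 0.0, 2.0, 0.01, 0.0, -0.01], [0.0, 0.0, 2.0, 0.01, 0.0, -0.01], [0.0, 0.0, 2.0, 0.01, 0.0, -0.01], [0.0, 0.0, 2.0, 0.01, 0.0, -0.01], [0.0, 0.0, 2.0, 0.01, 0.0, -0.01]]]
-
[[[0.0, 0.0, 0.58, 0.0, 0.0, 0.0], [0.0, 0.0, 0.58, 0.0, 0.0, 0.0], [0.0, 0.0, 0.58, 0.0, 0.0, 0.0], [0.0, 0.0, 0.58, 0.0, 0.0, 0.0], [0.0, 0.0, 0.58, 0.0, 0.0, 0.0]]]
-
```

```bash
python3 - <<'E'
s=open('nav.py').read()
i=s.index("        tgt=np")
s=s[:i]+'''        tgt=np.array([x,y,z]);Rg=Rt(psi);dp=tgt-p;rv=np.degrees((R.inv()*Rg).as_rotvec());n=5*int(np.ceil(np.linalg.norm(rv)/ang/5))
        if np.linalg.norm(rv)>.25: print(n,'x turn',np.round(rv/n,1)); R=Rg
        n=5*max(1,int(np.ceil(np.linalg.norm(dp)/step/5)))
        print(n,'x shift',np.round(R.inv().apply(dp)*100/n,2)+0.);p=tgt
'''
open('nav.py','w').write(s)
E
python3 -c "
from nav import *
plan([(.4414,.112,.15,77.5),(.4414,.112,.05,77.5),(.4414,.112,.021,77.5)])"
```

```text
t 0.1 pos [0.2333 0.5522 0.1989] psi 67.1 gap 85.3 F [-0.3 -0.3 -0.3] gf 0.0 q [ 1.09  0.13  1.49 -0.    1.52 -0.09]
5 x turn [-0.  -0.  -2.1]
15 x shift [-1.99 -2.56  0.33]
5 x shift [0. 0. 2.]
5 x shift [0.   0.   0.58]
```

Emit:
send_rows([
  [[0, 0, 0, 0, 0, -2.1], [0, 0, 0, 0, 0, -2.1], [0, 0, 0, 0, 0, -2.1], [0, 0, 0, 0, 0, -2.1], [0, 0, 0, 0, 0, -2.1]],
], claw=4.5)

```text
t: 0.6
tcp_pos: [0.2334, 0.5524, 0.1992]
tool_rot: [-0.0, 0.107, 0.994, -0.001]
wrist_force: [-0.1, -0.6, 0.1]
finger_gap: 0.53
gripper_force: 0.0
```

Emit:
send_rows([
  [[-1.99, -2.56, 0.33, 0, 0, 0], [-1.99, -2.56, 0.33, 0, 0, 0], [-1.99, -2.56, 0.33, 0, 0, 0], [-1.99, -2.56, 0.33, 0, 0, 0], [-1.99, -2.56, 0.33, 0, 0, 0]],
])

```text
t: 1.1
tcp_pos: [0.3033, 0.4049, 0.1827]
tool_rot: [-0.0, 0.108, 0.994, -0.0]
wrist_force: [1.4, -0.4, 0.8]
finger_gap: 0.528
gripper_force: 0.0
```

Emit:
send_rows([
  [[-1.99, -2.56, 0.33, 0, 0, 0], [-1.99, -2.56, 0.33, 0, 0, 0], [-1.99, -2.56, 0.33, 0, 0, 0], [-1.99, -2.56, 0.33, 0, 0, 0], [-1.99, -2.56, 0.33, 0, 0, 0]],
])

```text
t: 1.6
tcp_pos: [0.373, 0.2586, 0.1664]
tool_rot: [-0.0, 0.108, 0.994, -0.0]
wrist_force: [-0.1, -0.5, -0.8]
finger_gap: 0.525
gripper_force: 0.0
```

Emit:
send_rows([
  [[-1.99, -2.56, 0.33, 0, 0, 0], [-1.99, -2.56, 0.33, 0, 0, 0], [-1.99, -2.56, 0.33, 0, 0, 0], [-1.99, -2.56, 0.33, 0, 0, 0], [-1.99, -2.56, 0.33, 0, 0, 0]],
])

```text
t: 2.1
tcp_pos: [0.4426, 0.1122, 0.1499]
tool_rot: [-0.0, 0.108, 0.994, -0.0]
wrist_force: [0.5, 0.3, 0.0]
finger_gap: 0.53
gripper_force: 0.0
```

Emit:
send_rows([
  [[0, 0, 2, 0, 0, 0], [0, 0, 2, 0, 0, 0], [0, 0, 2, 0, 0, 0], [0, 0, 2, 0, 0, 0], [0, 0, 0, 0, 0, 0]],
])

```text
t: 2.6
tcp_pos: [0.4397, 0.1131, 0.0671]
tool_rot: [-0.003, 0.108, 0.994, -0.001]
wrist_force: [-0.3, -0.6, -0.6]
finger_gap: 0.527
gripper_force: 0.0
```

```bash
python3 -c "
from nav import *
from meas import *
plan([(.4414,.112,.021,77.5)])
p,d=snap('side','s1');print('long',obj(pts('side',d),(.4415,.112),.06,.008,.03))"
```

```text
t 2.6 pos [0.4397 0.1131 0.0671] psi 77.6 gap 45.0 F [-0.3 -0.6 -0.6] gf 0.0 q [ 0.14 -0.16  2.02  0.    1.28 -1.22]
5 x turn [-0.  -0.1  0. ]
5 x shift [-0.04 -0.01  0.92]
long (746, (440.8, 110.6, 110.4, 37.6, -13.5), array([0.0193, 0.0239]), array([437.5, 119.5]))
```

Emit:
send_rows([
  [[0, 0, 1.3, 0, 0, 0], [0, 0, 1.3, 0, 0, 0], [0, 0, 1, 0, 0, 0], [0, 0, 0.8, 0, 0, 0], [0, 0, 0.2, 0, 0, 0]],
])

```text
t: 3.15
tcp_pos: [0.4416, 0.1134, 0.023]
tool_rot: [-0.001, 0.108, 0.994, -0.0]
wrist_force: [-0.7, -0.2, -0.3]
finger_gap: 0.527
gripper_force: 0.0
```

Emit:
send_rows([
  [[0, 0, 0, 0, 0, 0], [0, 0, 0, 0, 0, 0], [0, 0, 0, 0, 0, 0], [0, 0, 0, 0, 0, 0], [0, 0, 0, 0, 0, 0]],
], claw=0.8, grip_force=50)

```text
t: 3.65
tcp_pos: [0.4428, 0.1136, 0.0247]
tool_rot: [0.0, 0.108, 0.994, 0.0]
wrist_force: [-0.1, 0.2, -0.1]
finger_gap: 0.094
gripper_force: 0.0
```

Emit:
send_rows([
  [[0, 0, -0.5, 0, 0, 0], [0, 0, -1, 0, 0, 0], [0, 0, -2, 0, 0, 0], [0, 0, -2.5, 0, 0, 0], [0, 0, 0, 0, 0, 0]],
])

```text
t: 4.15
tcp_pos: [0.4456, 0.114, 0.0891]
tool_rot: [0.003, 0.108, 0.994, 0.001]
wrist_force: [0.9, -0.2, -0.1]
finger_gap: 0.096
gripper_force: 0.0
```

```bash
cat > rib.py <<'E'
from nav import *
from meas import *
def chk(tag):
    o=arm.get_obs();c=np.array(o['tcp_pos'])
    for v in('top','side'):
        p,d=snap(v,v+tag);P=pts(v,d)
        z=c[2]-.021
        print(v,'foot',obj(P,c[:2],.075,z+.0,z+.022))
E
python3 -c "
from rib import *
chk('1')
plan([(.467,-.091,.10,98.7),(.467,-.091,.06,98.7),(.467,-.091,.039,98.7)])"
```

```text
top foot (0, None, None, array([nan, nan]))
side foot (0, None, None, array([nan, nan]))
t 4.25 pos [0.4435 0.1137 0.0858] psi 77.6 gap 7.9 F [-0.1  0.5  0.7] gf 0.0 q [ 0.14 -0.18  2.01 -0.    1.31 -1.22]
5 x turn [ 0.   0.  -4.2]
10 x shift [ 0.08 -2.06 -0.14]
5 x shift [0.  0.  0.8]
5 x shift [0.   0.   0.42]meas.py:11: RuntimeWarning: Mean of empty slice.
  q=P[m]; return len(q), (rect(q) if len(q)>5 else None), (np.percentile(q[:,2],[50,90]).round(4) if len(q) else None), (q[:,:2].mean(0)*1000).round(1)
  ret = um.true_divide(
```

Run:
```python
from h import *
p=cv2.imread('pics/side1.png');cv2.imwrite('pics/v1.png',cv2.resize(p[200:440,200:520],None,fx=2.4,fy=2.4))
from meas import *
for v in('top','side'):
    P=pts(v,np.load(v+'1.npz')['d']); print(obj(P,(.4415,.112),.06,.034,.05))
```

```text
(0, None, None, array([nan, nan]))
(307, (440.7, 110.6, 64.6, 20.0, -10.6), array([0.0429, 0.0447]), array([439.9, 113.4]))meas.py:11: RuntimeWarning: Mean of empty slice.
  q=P[m]; return len(q), (rect(q) if len(q)>5 else None), (np.percentile(q[:,2],[50,90]).round(4) if len(q) else None), (q[:,:2].mean(0)*1000).round(1)
  ret = um.true_divide(
```

View pics/v1.png

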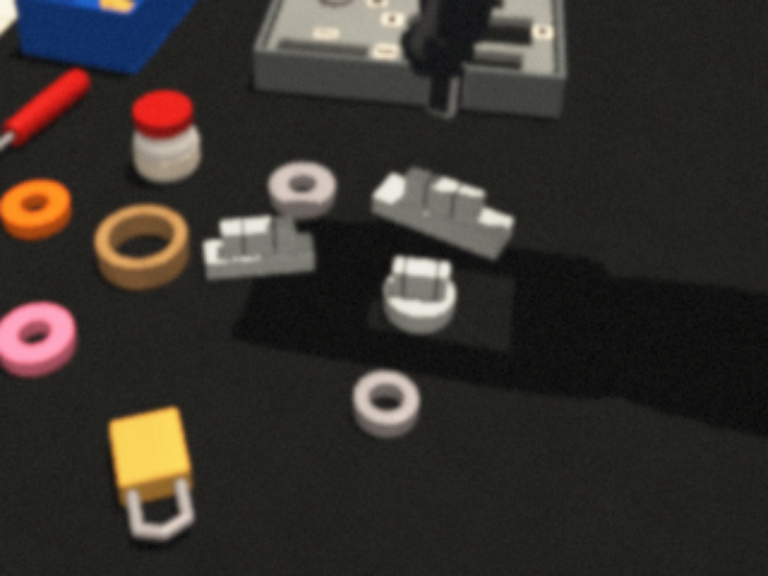

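Run:
```python
from h import *
o=arm.get_obs();print(o['tcp_pos'],o['tool_rot'])
for n in('side','top'):
    c=CP[n];X=np.array(c['R'])@o['tcp_pos']+np.ravel(c['t']);u=np.array(c['mtx'])@X;print(n,u[:2]/u[2],X[2])
    d=np.load(n+'1.npz')['d'];P=pts(n,d)
    m=(np.hypot(P[...,0]-.4435,P[...,1]-.1137)<.07)&(P[...,2]>.05)&(P[...,2]<.25);q=P[m];print(len(q),q.min(0),q.max(0)) if len(q) else 0
    q=q[q[:,2]<q[:,2].min()+.015] if len(q) else q;print(len(q),q.mean(0),q.min(0),q.max(0))
print(d[246,385],world('side',385,246,.086),world('side',385,246,.1))
P=pts('side',np.load('side1.npz')['d']);print(P[236:250:2,385])
```

```text
[0.44353704 0.11367263 0.08578736] [1.25969089e-03 1.08059592e-01 9.94143571e-01 3.13922292e-04]
side [384.08408489 259.66152937] 0.8278736821206801
1463 [0.41582358 0.05661476 0.12094825] [0.47130032 0.17728271 0.24989649]
85 [0.44226135 0.122058   0.12930981] [0.43176577 0.10526353 0.12094825] [0.45745475 0.13138354 0.13588629]
top [305.34312896 320.21291353] 1.3243608175210337
15 [0.42474299 0.06569538 0.2081381 ] [0.44817259 0.06932061 0.22468255]
14 [0.43690306 0.06728339 0.21487682] [0.42474299 0.06569538 0.2081381 ] [0.44817259 0.06932061 0.22284861]
1.4046768 [0.4510824  0.07125635 0.086     ] [0.44789179 0.0902791  0.1       ]
[[ 0.44291831  0.12871127  0.14967778]
 [ 0.44226009  0.13087703  0.14698639]
 [ 0.44196955  0.13087     0.14274322]
 [ 0.44186861  0.12972828  0.1376545 ]
 [ 0.44133481  0.13114316  0.13438859]
 [ 0.44155514  0.12805901  0.12780454]
 [ 0.46826184 -0.03341245  0.00350269]]
```

Run:
```python
from h import *
for k in range(2):
    p,d=snap('side','s2');P=pts('side',d);o=arm.get_obs();c=o['tcp_pos'];print(o['t'],c,o['joint_vel'].round(3),o['qpos'].round(4))
    m=(np.hypot(P[...,0]-c[0],P[...,1]-c[1])<.05)&(P[...,2]>.06)&(P[...,2]<.2);q=P[m];print(len(q),q.min(0),np.sort(q[:,2])[:10].round(3))
```

```text
4.3 [0.44270415 0.11352374 0.084705  ] [-0.002  0.017  0.017  0.001 -0.002 -0.   ] [ 0.1388 -0.1787  2.0069 -0.      1.3128 -1.2154]
641 [0.42180754 0.06912293 0.11798766] [0.118 0.118 0.12  0.12  0.12  0.12  0.12  0.12  0.121 0.121]
4.35 [0.4421474  0.11346859 0.08401119] [ 0.     0.012  0.01   0.001 -0.     0.001] [ 0.1388 -0.178   2.0076 -0.      1.3127 -1.2154]
653 [0.42087845 0.06823027 0.11637993] [0.116 0.117 0.119 0.119 0.119 0.119 0.119 0.119 0.119 0.12 ]
```

Emit:
send_rows([
  [[0, 0, 0, 0, 0, 0], [0, 0, 0, 0, 0, 0], [0, 0, 0, 0, 0, 0], [0, 0, 0, 0, 0, 0], [0, 0, 0, 0, 0, 0]],
], claw=4.5)

```text
t: 4.85
tcp_pos: [0.4425, 0.1135, 0.0842]
tool_rot: [-0.0, 0.108, 0.994, -0.0]
wrist_force: [-0.2, -0.3, 0.2]
finger_gap: 0.527
gripper_force: 0.0
```

Run:
```python
from h import *
p,d=snap('side','s3');P=pts('side',d);o=arm.get_obs();c=o['tcp_pos'];print(o['t'],c)
m=(np.hypot(P[...,0]-c[0],P[...,1]-c[1])<.06)&(P[...,2]>.06)&(P[...,2]<.2);q=P[m];print(len(q),q.min(0),np.sort(q[:,2])[:10].round(3))
cv2.imwrite('pics/v2.png',cv2.resize(p[150:300,300:480],None,fx=4,fy=4)[:,:,::-1])
```

```text
4.9 [0.44249719 0.11351931 0.08430846]
857 [0.41854212 0.05932834 0.11904971] [0.119 0.119 0.12  0.12  0.12  0.12  0.12  0.12  0.121 0.121]
```

View pics/v2.png

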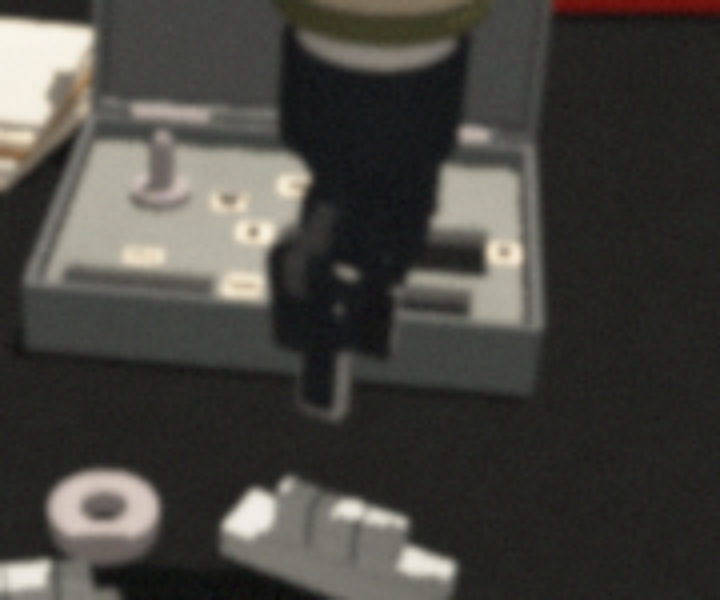

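The enlarged side view shows the fingertip at full-frame (380,254), about 0.12 m high while TCP reads 0.084. The true tip is therefore about 34 mm above the reported TCP, with x and y agreeing. The first grasp closed above the rib and moved nothing. I'll go lower in steps and verify.

Emit:
send_rows([
  [[0.04, -0.22, 2, 0, 0, 0], [0, 0, 2, 0, 0, 0], [0, 0, 2, 0, 0, 0], [0, 0, 1.8, 0, 0, 0], [0, 0, 0, 0, 0, 0]],
], claw=2.8)

```text
t: 5.4
tcp_pos: [0.4392, 0.1111, 0.0038]
tool_rot: [-0.002, 0.108, 0.994, -0.001]
wrist_force: [-0.8, -0.2, 0.4]
finger_gap: 0.328
gripper_force: 0.0
```

Emit:
send_rows([
  [[0, 0, 0, 0, 0, 0], [0, 0, 0, 0, 0, 0], [0, 0, 0, 0, 0, 0], [0, 0, 0, 0, 0, 0], [0, 0, 0, 0, 0, 0]],
])

```text
t: 5.9
tcp_pos: [0.4421, 0.1115, 0.007]
tool_rot: [0.0, 0.108, 0.994, 0.0]
wrist_force: [0.4, 0.4, 0.6]
finger_gap: 0.326
gripper_force: 0.0
```

Run:
```python
from h import *
p,d=snap('side','s4');P=pts('side',d);o=arm.get_obs();c=o['tcp_pos'];print(o['t'],c,o['wrist_force'])
m=(np.hypot(P[...,0]-c[0],P[...,1]-c[1])<.06)&(P[...,2]>.02)&(P[...,2]<.2)
m&=p.max(-1)<70;q=P[m];print(len(q),q.min(0),np.sort(q[:,2])[:30:3].round(3))
cv2.imwrite('pics/v3.png',cv2.resize(p[220:320,340:440],None,fx=5,fy=5)[:,:,::-1])
```

```text
5.95 [0.44200576 0.11152202 0.00678748] [ 0.2792276  -0.4845706  -0.82012754]
1746 [0.40471947 0.05636603 0.03999493] [0.04  0.042 0.043 0.044 0.045 0.046 0.046 0.047 0.048 0.049]
```

View pics/v3.png

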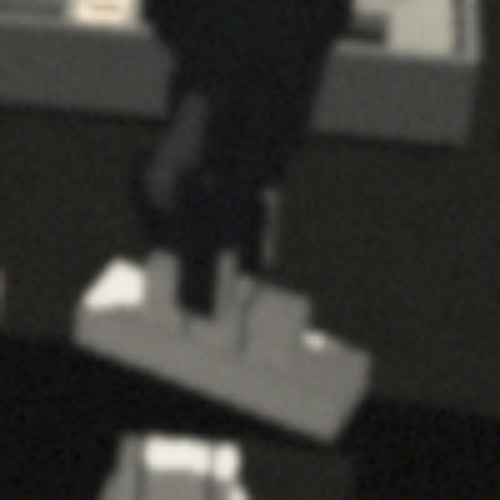

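Run:
```python
from h import *
for z in (.015,.02,.025,.03,.035,.04,.045): print(z,world('side',379,282.4,z).round(4))
P=pts('side',np.load('s4.npz')['d'])
for v in range(268,290,2): print(v,P[v,375:385:2].round(3).tolist())
```

```text
0.015 [0.4524 0.0983 0.015 ]
0.02 [0.4514 0.104  0.02  ]
0.025 [0.4504 0.1098 0.025 ]
0.03 [0.4494 0.1155 0.03  ]
0.035 [0.4483 0.1212 0.035 ]
0.04 [0.4473 0.127  0.04  ]
0.045 [0.4463 0.1327 0.045 ]
268 [[0.452, 0.154, 0.095], [0.448, 0.153, 0.095], [0.443, 0.163, 0.104], [0.44, 0.157, 0.1], [0.439, 0.147, 0.093]]
270 [[0.451, 0.155, 0.092], [0.448, 0.155, 0.092], [0.443, 0.16, 0.097], [0.44, 0.157, 0.096], [0.438, 0.151, 0.091]]
272 [[0.455, 0.135, 0.07], [0.451, 0.134, 0.07], [0.443, 0.158, 0.091], [0.44, 0.157, 0.091], [0.44, 0.134, 0.073]]
274 [[0.455, 0.134, 0.065], [0.451, 0.134, 0.066], [0.447, 0.136, 0.068], [0.443, 0.137, 0.07], [0.44, 0.133, 0.067]]
276 [[0.454, 0.135, 0.061], [0.451, 0.134, 0.061], [0.447, 0.135, 0.062], [0.442, 0.139, 0.067], [0.44, 0.132, 0.062]]
278 [[0.454, 0.134, 0.055], [0.451, 0.133, 0.055], [0.446, 0.137, 0.059], [0.443, 0.137, 0.06], [0.44, 0.132, 0.057]]
280 [[0.454, 0.135, 0.051], [0.45, 0.135, 0.052], [0.446, 0.135, 0.053], [0.442, 0.139, 0.057], [0.44, 0.13, 0.051]]
282 [[0.457, 0.114, 0.028], [0.45, 0.132, 0.044], [0.445, 0.139, 0.051], [0.441, 0.139, 0.053], [0.439, 0.132, 0.047]]
284 [[0.457, 0.114, 0.023], [0.453, 0.114, 0.024], [0.449, 0.118, 0.028], [0.445, 0.116, 0.027], [0.439, 0.132, 0.042]]
286 [[0.457, 0.116, 0.019], [0.453, 0.115, 0.019], [0.449, 0.115, 0.02], [0.445, 0.116, 0.023], [0.441, 0.117, 0.025]]
288 [[0.455, 0.123, 0.021], [0.451, 0.121, 0.019], [0.448, 0.117, 0.018], [0.444, 0.117, 0.018], [0.44, 0.119, 0.021]]
```

Emit:
send_rows([
  [[0, 0, 0.7, 0, 0, 0], [0, 0, 0.6, 0, 0, 0], [0, 0, 0.4, 0, 0, 0], [0, 0, 0.2, 0, 0, 0], [0, 0, 0, 0, 0, 0]],
])

```text
t: 6.45
tcp_pos: [0.4413, 0.1114, -0.0131]
tool_rot: [-0.0, 0.108, 0.994, -0.0]
wrist_force: [-0.1, -0.1, -0.5]
finger_gap: 0.322
gripper_force: 0.0
```

Emit:
send_rows([
  [[0, 0, 0, 0, 0, 0], [0, 0, 0, 0, 0, 0], [0, 0, 0, 0, 0, 0], [0, 0, 0, 0, 0, 0], [0, 0, 0, 0, 0, 0]],
], claw=0.8, grip_force=50)

```text
t: 6.95
tcp_pos: [0.4418, 0.1114, -0.0125]
tool_rot: [0.0, 0.108, 0.994, -0.0]
wrist_force: [0.4, -0.2, -0.3]
finger_gap: 0.176
gripper_force: 49.5
```

Emit:
send_rows([
  [[0, 0, -1, 0, 0, 0], [0, 0, -2, 0, 0, 0], [0, 0, -2.5, 0, 0, 0], [0, 0, -2.5, 0, 0, 0], [0, 0, -1, 0, 0, 0]],
])

```text
t: 7.45
tcp_pos: [0.4433, 0.1117, 0.0805]
tool_rot: [0.002, 0.108, 0.994, 0.001]
wrist_force: [1.3, -0.3, -3.2]
finger_gap: 0.175
gripper_force: 49.2
```

Emit:
send_rows([
  [[0, 0, 0, 0, 0, -4.2], [0, 0, 0, 0, 0, -4.2], [0, 0, 0, 0, 0, -4.2], [0, 0, 0, 0, 0, -4.2], [0, 0, 0, 0, 0, -4.2]],
])

```text
t: 7.95
tcp_pos: [0.4411, 0.1114, 0.0768]
tool_rot: [-0.001, -0.076, 0.997, -0.0]
wrist_force: [1.1, 0.3, -2.9]
finger_gap: 0.177
gripper_force: 49.1
```

```bash
cat > rib.py <<'E'
from nav import *
from meas import *
OFF=.0335   # true tip height minus reported TCP z
def chk(tag,h=-.0125,rad=.075,lo=0,hi=.022):
    # h: reported tcp z at the grasp; foot spans z-h .. z-h+18mm
    o=arm.get_obs();c=np.array(o['tcp_pos'])
    for v in('top','side'):
        p,d=snap(v,v+tag);P=pts(v,d); z=c[2]-h
        n=obj(P,c[:2],rad,z+lo,z+hi) if True else 0; print(v,n)
E
python3 -c "
from rib import *
chk('2')
plan([(.467,-.091,.08,98.7),(.467,-.091,.016,98.7),(.467,-.091,.0055,98.7)])"
```

```text
top (61, (490.9, 118.8, 33.1, 10.2, -82.6), array([0.1086, 0.1104]), array([490.6, 118.6]))
side (841, (440.4, 111.1, 109.3, 37.4, 9.7), array([0.1073, 0.1099]), array([437.7, 120.3]))
t 8.05 pos [0.4412 0.1114 0.0769] psi 98.7 gap 14.9 F [ 0.1  0.2 -2.4] gf 49.1 q [ 0.13 -0.17  2.02  0.    1.3  -1.59]
10 x shift [ 0.05 -2.04 -0.03]
5 x shift [0.   0.   1.28]
5 x shift [0.   0.   0.21]
```

Emit:
send_rows([
  [[0.05, -2.04, 0, 0, 0, 0], [0.05, -2.04, 0, 0, 0, 0], [0.05, -2.04, 0, 0, 0, 0], [0.05, -2.04, 0, 0, 0, 0], [0.05, -2.04, 0, 0, 0, 0]],
])

```text
t: 8.55
tcp_pos: [0.4541, 0.0095, 0.0771]
tool_rot: [-0.0, -0.074, 0.997, 0.0]
wrist_force: [-0.4, -0.4, -2.8]
finger_gap: 0.176
gripper_force: 49.2
```

Emit:
send_rows([
  [[0.05, -2.04, 0, 0, 0, 0], [0.05, -2.04, 0, 0, 0, 0], [0.05, -2.04, 0, 0, 0, 0], [0.05, -2.04, 0, 0, 0, 0], [0.05, -2.04, 0, 0, 0, 0]],
])

```text
t: 9.05
tcp_pos: [0.4669, -0.0917, 0.077]
tool_rot: [-0.0, -0.074, 0.997, 0.0]
wrist_force: [0.4, 0.5, -2.6]
finger_gap: 0.174
gripper_force: 49.2
```

Emit:
send_rows([
  [[0, 0, 1.5, 0, 0, 0], [0, 0, 1.5, 0, 0, 0], [0, 0, 1.0, 0, 0, 0], [0, 0, 0.4, 0, 0, 0], [0, 0, 0, 0, 0, 0]],
])

```text
t: 9.55
tcp_pos: [0.4666, -0.0907, 0.0327]
tool_rot: [-0.001, -0.075, 0.997, 0.0]
wrist_force: [0.2, 0.5, -2.2]
finger_gap: 0.175
gripper_force: 49.3
```

```bash
python3 -c "
from rib import *
chk('3')
plan([(.467,-.0913,.02,98.7),(.467,-.0913,.0055,98.7)])"
```

```text
top (72, (497.7, -52.0, 50.5, 30.7, -12.0), array([0.049 , 0.0633]), array([501.6, -52. ]))
side (648, (463.5, -80.6, 134.7, 62.8, 7.7), array([0.0589, 0.0663]), array([463.5, -75.9]))
t 9.65 pos [ 0.4676 -0.0909  0.0339] psi 98.6 gap 15.0 F [ 0.1  0.4 -3. ] gf 49.3 q [-0.3  -0.06  2.   -0.    1.2  -2.02]
5 x shift [ 0.01 -0.01  0.28]
5 x shift [0.   0.   0.29]
```

Emit:
send_rows([
  [[0, 0, 0.5, 0, 0, 0], [0, 0, 0.5, 0, 0, 0], [0, 0, 0.4, 0, 0, 0], [0, 0, 0.3, 0, 0, 0], [0, 0, 0, 0, 0, 0]],
])

```text
t: 10.15
tcp_pos: [0.4667, -0.0908, 0.0157]
tool_rot: [-0.001, -0.075, 0.997, 0.0]
wrist_force: [0.0, 0.3, -2.3]
finger_gap: 0.177
gripper_force: 49.3
```

Emit:
send_rows([
  [[0, 0, 0.3, 0, 0, 0], [0, 0, 0.3, 0, 0, 0], [0, 0, 0.3, 0, 0, 0], [0, 0, 0.2, 0, 0, 0], [0, 0, 0, 0, 0, 0]],
])

```text
t: 10.65
tcp_pos: [0.4672, -0.091, 0.0055]
tool_rot: [-0.0, -0.075, 0.997, 0.0]
wrist_force: [-2.3, 1.4, 1.1]
finger_gap: 0.179
gripper_force: 49.9
```

Emit:
send_rows([
  [[0, 0, 0, 0, 0, 0], [0, 0, 0, 0, 0, 0], [0, 0, 0, 0, 0, 0], [0, 0, 0, 0, 0, 0], [0, 0, 0, 0, 0, 0]],
], claw=2.8)

```text
t: 11.15
tcp_pos: [0.4673, -0.091, 0.0054]
tool_rot: [0.0, -0.075, 0.997, -0.0]
wrist_force: [0.1, 0.0, -0.2]
finger_gap: 0.326
gripper_force: 0.0
```

Emit:
send_rows([
  [[0, 0, -1, 0, 0, 0], [0, 0, -2, 0, 0, 0], [0, 0, -2.5, 0, 0, 0], [0, 0, -2, 0, 0, 0], [0, 0, 0, 0, 0, 0]],
])

```text
t: 11.65
tcp_pos: [0.47, -0.0918, 0.0845]
tool_rot: [0.003, -0.075, 0.997, -0.001]
wrist_force: [0.2, 0.5, -0.3]
finger_gap: 0.33
gripper_force: 0.0
```

```bash
cat > find.py <<'E'
from rib import *
def blobs(tag):
    for v in('side','top'):
        p,d=snap(v,v+tag);P=pts(v,d)
        m=((P[...,2]>.009)&(P[...,2]<.06)&(P[...,0]>.3)&(P[...,0]<.8)&(P[...,1]>-.03)&(P[...,1]<.45)).astype(np.uint8)
        n,l,s,c=cv2.connectedComponentsWithStats(m)
        for i in range(1,n):
            if s[i,4]<100 or s[i,4]>1500: continue
            q=P[l==i];r=q[q[:,2]>.034];g=np.median(p[l==i],0)
            print(v,c[i].round(),g,rect(q),'rib',len(r)>40 and rect(r),np.percentile(q[:,2],90).round(3))
E
python3 -c "
from find import *
blobs('4')
P=pts('top',np.load('top4.npz')['d']); print('long in slot',obj(P,(.467,-.091),.065,.032,.0445),obj(P,(.467,-.091),.04,.045,.07))
plan([(.567,.202,.08,115.5),(.567,.202,.015,115.5),(.567,.202,-.0125,115.5)])"
```

```text
side [252. 217.] [ 17.  47. 101.] (784.0, -13.8, 32.0, 17.8, 33.8) rib (783.4, -14.8, 29.7, 15.5, 36.2) 0.055
side [314. 227.] [66. 67. 64.] (629.8, -25.7, 48.1, 8.7, 1.8) rib (629.8, -25.7, 48.1, 8.7, 1.8) 0.046
side [269. 262.] [162.5 147.5 129.5] (680.7, 120.5, 56.4, 35.2, 27.2) rib (680.6, 118.9, 52.1, 32.5, 27.2) 0.054
side [325. 278.] [195. 181. 173.] (559.4, 114.9, 56.2, 54.9, -62.6) rib False 0.019
side [214. 285.] [249. 131.  31.] (761.0, 206.9, 55.2, 55.2, -64.3) rib False 0.019
side [258. 301.] [161. 116.  68.] (655.8, 223.1, 71.2, 71.1, -54.6) rib False 0.026
side [307. 301.] [157. 154. 145.] (565.7, 201.4, 83.8, 27.2, 25.0) rib (566.2, 200.8, 55.7, 19.7, 26.5) 0.044
side [374. 321.] [163. 160. 151.] (435.2, 214.2, 50.5, 39.0, 11.3) rib (436.6, 206.4, 39.9, 19.6, 8.6) 0.044
side [214. 340.] [251. 154. 180.] (689.1, 331.2, 55.1, 54.5, -23.9) rib False 0.019
side [360. 366.] [192. 179. 171.] (435.1, 307.0, 44.4, 42.3, 80.8) rib False 0.018
side [263. 394.] [246. 203.  91.] (557.8, 410.8, 84.7, 44.9, -56.1) rib False 0.026
top [263. 184.] [245. 136.  10.] (762.6, 207.4, 55.2
[... 462 characters left out ...]
2, 84.3, 46.1, -53.7) rib False 0.029
top [304. 268.] [215.  196.5 186. ] (560.9, 117.2, 54.0, 53.9, -1.5) rib False 0.021
top [265. 322.] [237. 233. 223.] (437.7, 208.9, 51.1, 48.7, 88.3) rib (438.0, 208.2, 39.9, 16.4, 8.2) 0.045
top [222. 324.] [200. 183. 172.] (436.5, 307.8, 42.9, 41.7, 87.7) rib False 0.021
long in slot (148, (484.0, -54.9, 104.8, 34.6, -17.3), array([0.0367, 0.0413]), array([500.5, -65.8])) (1, None, array([0.0464, 0.0464]), array([476.9, -54. ]))
t 11.75 pos [ 0.4678 -0.0911  0.081 ] psi 98.6 gap 28.0 F [0.2 0.4 0. ] gf 0.0 q [-0.3  -0.12  1.96  0.    1.3  -2.02]
5 x turn [-0.   0.  -3.4]
10 x shift [-2.16  2.22  0.01]
5 x shift [0.  0.  1.3]
5 x shift [0.   0.   0.55]
```

Emit:
send_rows([
  [[0, 0, 0, 0, 0, -3.4], [0, 0, 0, 0, 0, -3.4], [0, 0, 0, 0, 0, -3.4], [0, 0, 0, 0, 0, -3.4], [0, 0, 0, 0, 0, -3.4]],
])

```text
t: 12.25
tcp_pos: [0.466, -0.0906, 0.0787]
tool_rot: [-0.001, -0.223, 0.975, 0.001]
wrist_force: [0.6, 0.5, 0.7]
finger_gap: 0.327
gripper_force: 0.0
```

Emit:
send_rows([
  [[-2.16, 2.22, 0, 0, 0, 0], [-2.16, 2.22, 0, 0, 0, 0], [-2.16, 2.22, 0, 0, 0, 0], [-2.16, 2.22, 0, 0, 0, 0], [-2.16, 2.22, 0, 0, 0, 0]],
])

```text
t: 12.75
tcp_pos: [0.5157, 0.057, 0.0787]
tool_rot: [-0.001, -0.221, 0.975, 0.0]
wrist_force: [-0.2, -0.3, 0.5]
finger_gap: 0.328
gripper_force: 0.0
```

Emit:
send_rows([
  [[-2.16, 2.22, 0, 0, 0, 0], [-2.16, 2.22, 0, 0, 0, 0], [-2.16, 2.22, 0, 0, 0, 0], [-2.16, 2.22, 0, 0, 0, 0], [-2.16, 2.22, 0, 0, 0, 0]],
])

```text
t: 13.25
tcp_pos: [0.5652, 0.2035, 0.0784]
tool_rot: [-0.001, -0.222, 0.975, -0.0]
wrist_force: [0.2, 0.2, 0.4]
finger_gap: 0.329
gripper_force: 0.0
```

Emit:
send_rows([
  [[0, 0, 1.5, 0, 0, 0], [0, 0, 1.5, 0, 0, 0], [0, 0, 1.5, 0, 0, 0], [0, 0, 1, 0, 0, 0], [0, 0, 0, 0, 0, 0]],
])

```text
t: 13.75
tcp_pos: [0.5639, 0.2011, 0.0224]
tool_rot: [-0.002, -0.221, 0.975, -0.0]
wrist_force: [-0.9, 0.1, 0.8]
finger_gap: 0.328
gripper_force: 0.0
```

```bash
python3 -c "
from rib import *
p,d=snap('side','s6');P=pts('side',d);print(obj(P,(.566,.201),.05,.034,.0455))
plan([(.567,.202,-.0125,115.5)])"
```

```text
(229, (565.7, 201.6, 55.7, 19.0, 26.1), array([0.0424, 0.0445]), array([565.1, 204.9]))
t 13.8 pos [0.565  0.2015 0.0239] psi 115.5 gap 28.1 F [-0.4  0.4  1.1] gf 0.0 q [ 0.26  0.28  1.65 -0.    1.21 -1.76]
5 x shift [-0.04 -0.01  0.73]
```

Emit:
send_rows([
  [[-0.1, 0, 1, 0, 0, 0], [0, 0, 1, 0, 0, 0], [0, 0, 1, 0, 0, 0], [0, 0, 0.6, 0, 0, 0], [0, 0, 0.1, 0, 0, 0]],
])

```text
t: 14.3
tcp_pos: [0.5659, 0.2027, -0.0131]
tool_rot: [-0.001, -0.222, 0.975, -0.0]
wrist_force: [1.1, -1.2, 0.7]
finger_gap: 0.329
gripper_force: 0.0
```

Emit:
send_rows([
  [[0, 0, 0, 0, 0, 0], [0, 0, 0, 0, 0, 0], [0, 0, 0, 0, 0, 0], [0, 0, 0, 0, 0, 0], [0, 0, 0, 0, 0, 0]],
], claw=0.8)

```text
t: 14.8
tcp_pos: [0.5671, 0.203, -0.0114]
tool_rot: [0.0, -0.221, 0.975, 0.0]
wrist_force: [-0.3, -0.5, -2.3]
finger_gap: 0.177
gripper_force: 50.8
```

Emit:
send_rows([
  [[0, 0, -1, 0, 0, 0], [0, 0, -2, 0, 0, 0], [0, 0, -2.5, 0, 0, 0], [0, 0, -2.5, 0, 0, 0], [0, 0, -1, 0, 0, 0]],
])

```text
t: 15.3
tcp_pos: [0.5691, 0.2035, 0.0824]
tool_rot: [0.003, -0.222, 0.975, 0.0]
wrist_force: [0.5, -0.9, -0.2]
finger_gap: 0.176
gripper_force: 50.8
```

Emit:
send_rows([
  [[0, 0, 0, 0, 0, 3.4], [0, 0, 0, 0, 0, 3.4], [0, 0, 0, 0, 0, 3.4], [0, 0, 0, 0, 0, 3.3], [0, 0, 0, 0, 0, 3.3]],
])

```text
t: 15.8
tcp_pos: [0.5667, 0.2029, 0.0781]
tool_rot: [-0.0, -0.075, 0.997, -0.0]
wrist_force: [0.3, 0.2, -0.8]
finger_gap: 0.175
gripper_force: 50.8
```

```bash
python3 -c "
from rib import *
chk('7')
plan([(.6,-.0662,.08,98.7),(.6,-.0662,.0055,98.7)])"
```

```text
top (59, (533.9, 198.4, 23.8, 17.1, -80.5), array([0.1083, 0.1113]), array([531.9, 195.7]))
side (560, (565.8, 202.3, 85.0, 27.0, 8.7), array([0.1055, 0.1106]), array([561.4, 209.1]))
t 15.9 pos [0.5667 0.2029 0.0781] psi 98.7 gap 14.9 F [ 0.1  0.1 -1.8] gf 50.8 q [ 0.26  0.22  1.61  0.    1.31 -1.46]
10 x shift [ 0.08 -2.71 -0.02]
5 x shift [0.   0.   1.49]
```

Emit:
send_rows([
  [[0.08, -2.71, 0, 0, 0, 0], [0.08, -2.71, 0, 0, 0, 0], [0.08, -2.71, 0, 0, 0, 0], [0.08, -2.71, 0, 0, 0, 0], [0.08, -2.71, 0, 0, 0, 0]],
])

```text
t: 16.4
tcp_pos: [0.5836, 0.0674, 0.0782]
tool_rot: [-0.0, -0.078, 0.997, -0.0]
wrist_force: [-0.4, 0.7, -1.8]
finger_gap: 0.173
gripper_force: 50.9
```

Emit:
send_rows([
  [[0.08, -2.71, 0, 0, 0, 0], [0.08, -2.71, 0, 0, 0, 0], [0.08, -2.71, 0, 0, 0, 0], [0.08, -2.71, 0, 0, 0, 0], [0.08, -2.71, 0, 0, 0, 0]],
])

```text
t: 16.9
tcp_pos: [0.6004, -0.0672, 0.0782]
tool_rot: [-0.0, -0.078, 0.997, 0.0]
wrist_force: [1.1, 0.6, -2.1]
finger_gap: 0.169
gripper_force: 50.9
```

Emit:
send_rows([
  [[0, 0, 1.5, 0, 0, 0], [0, 0, 1.5, 0, 0, 0], [0, 0, 1.2, 0, 0, 0], [0, 0, 0.4, 0, 0, 0], [0, 0, 0, 0, 0, 0]],
])

```text
t: 17.4
tcp_pos: [0.5994, -0.0649, 0.0308]
tool_rot: [-0.001, -0.077, 0.997, 0.0]
wrist_force: [-0.3, -0.2, -1.3]
finger_gap: 0.176
gripper_force: 50.9
```

```bash
python3 -c "
from rib import *
plan([(.6,-.066,.02,98.7),(.6,-.066,.0055,98.7)])"
```

```text
t 17.4 pos [ 0.5994 -0.0649  0.0308] psi 98.9 gap 15.1 F [-0.3 -0.2 -1.3] gf 50.9 q [-0.19  0.28  1.64  0.    1.23 -1.92]
5 x shift [-0.01 -0.02  0.22]
5 x shift [0.   0.   0.29]
```

Emit:
send_rows([
  [[-0.03, -0.08, 0.4, 0, 0, 0], [0, 0, 0.4, 0, 0, 0], [0, 0, 0.4, 0, 0, 0], [0, 0, 0.2, 0, 0, 0], [0, 0, 0, 0, 0, 0]],
])

```text
t: 17.9
tcp_pos: [0.6006, -0.0668, 0.018]
tool_rot: [-0.0, -0.077, 0.997, 0.0]
wrist_force: [0.4, -0.8, -1.9]
finger_gap: 0.176
gripper_force: 50.9
```

Emit:
send_rows([
  [[0, 0, 0.3, 0, 0, 0], [0, 0, 0.3, 0, 0, 0], [0, 0, 0.3, 0, 0, 0], [0, 0, 0.2, 0, 0, 0], [0, 0, 0, 0, 0, 0]],
])

```text
t: 18.4
tcp_pos: [0.6006, -0.0667, 0.0068]
tool_rot: [-0.0, -0.077, 0.997, 0.0]
wrist_force: [0.4, -0.1, -1.6]
finger_gap: 0.173
gripper_force: 50.9
```

Emit:
send_rows([
  [[0, 0, 0.05, 0, 0, 0], [0, 0, 0.05, 0, 0, 0], [0, 0, 0, 0, 0, 0], [0, 0, 0, 0, 0, 0], [0, 0, 0, 0, 0, 0]],
])

```text
t: 18.9
tcp_pos: [0.601, -0.0668, 0.0065]
tool_rot: [0.0, -0.077, 0.997, -0.0]
wrist_force: [-0.5, 0.2, -1.3]
finger_gap: 0.179
gripper_force: 50.9
```

Emit:
send_rows([
  [[0, 0, 0, 0, 0, 0], [0, 0, 0, 0, 0, 0], [0, 0, 0, 0, 0, 0], [0, 0, 0, 0, 0, 0], [0, 0, 0, 0, 0, 0]],
], claw=2.8)

```text
t: 19.4
tcp_pos: [0.6011, -0.0668, 0.0065]
tool_rot: [0.0, -0.077, 0.997, -0.0]
wrist_force: [0.4, -0.1, 0.6]
finger_gap: 0.331
gripper_force: 0.0
```

Emit:
send_rows([
  [[0, 0, -1, 0, 0, 0], [0, 0, -2, 0, 0, 0], [0, 0, -2.5, 0, 0, 0], [0, 0, -2, 0, 0, 0], [0, 0, 0, 0, 0, 0]],
])

```text
t: 19.9
tcp_pos: [0.604, -0.0674, 0.0862]
tool_rot: [0.003, -0.077, 0.997, -0.001]
wrist_force: [0.9, -0.2, 1.1]
finger_gap: 0.328
gripper_force: 0.0
```

```bash
python3 -c "
from find import *
blobs('8')
plan([(.4375,.2075,.08,98.2),(.4375,.2075,-.0125,98.2)])" | grep -v -E "\[(252|314|269|263|211|306|179|214)\. "
```

```text
side [325. 278.] [103.  96.  92.] (558.9, 115.9, 55.9, 55.4, 59.2) rib False 0.019
side [258. 301.] [160. 115.  68.] (655.4, 223.5, 71.5, 71.3, 64.0) rib False 0.027
side [374. 321.] [164. 161. 152.] (435.5, 214.0, 50.8, 39.2, 8.6) rib (436.7, 206.6, 39.8, 19.2, 9.9) 0.044
side [360. 366.] [193. 179. 171.] (436.0, 306.8, 44.2, 42.0, -56.1) rib False 0.018
top [257. 228.] [195.5 140.   80. ] (657.6, 223.6, 71.2, 70.8, 83.3) rib False 0.029
top [180. 270.] [243. 195.  58.] (560.2, 411.8, 84.4, 45.9, -57.0) rib False 0.029
top [304. 268.] [115. 106. 101.] (561.4, 116.6, 54.5, 53.1, -46.1) rib False 0.021
top [265. 322.] [237.  233.  223.5] (437.6, 208.7, 51.3, 48.7, 89.0) rib (438.1, 208.5, 39.7, 16.1, 8.6) 0.046
top [222. 324.] [200. 183. 173.] (436.6, 308.5, 43.2, 41.5, 89.0) rib False 0.021
t 20.0 pos [ 0.6015 -0.0669  0.0822] psi 98.8 gap 28.0 F [-0.3  0.5 -0.5] gf 0.0 q [-0.2   0.23  1.6   0.    1.31 -1.92]
5 x turn [-0.   0.   0.1]
10 x shift [1.23 2.95 0.02]
5 x shift [0.   0.   1.85]
```

Emit:
send_rows([
  [[1.23, 2.95, 0, 0, 0, 0], [1.23, 2.95, 0, 0, 0, 0], [1.23, 2.95, 0, 0, 0, 0], [1.23, 2.95, 0, 0, 0, 0], [1.23, 2.95, 0, 0, 0, 0]],
])

```text
t: 20.5
tcp_pos: [0.5156, 0.0704, 0.0797]
tool_rot: [-0.001, -0.077, 0.997, 0.0]
wrist_force: [-0.1, 1.3, -0.6]
finger_gap: 0.328
gripper_force: 0.0
```

Emit:
send_rows([
  [[1.23, 2.95, 0, 0, 0, 0], [1.23, 2.95, 0, 0, 0, 0], [1.23, 2.95, 0, 0, 0, 0], [1.23, 2.95, 0, 0, 0, 0], [1.23, 2.95, 0, 0, 0, 0]],
])

```text
t: 21.0
tcp_pos: [0.4324, 0.2065, 0.0799]
tool_rot: [-0.001, -0.077, 0.997, -0.0]
wrist_force: [0.9, -0.4, 0.1]
finger_gap: 0.325
gripper_force: 0.0
```

Emit:
send_rows([
  [[0, 0, 1.5, 0, 0, 0], [0, 0, 1.5, 0, 0, 0], [0, 0, 1.5, 0, 0, 0], [0, 0, 1, 0, 0, 0], [0, 0, 0, 0, 0, 0]],
])

```text
t: 21.5
tcp_pos: [0.4321, 0.2051, 0.0238]
tool_rot: [-0.002, -0.077, 0.997, -0.001]
wrist_force: [-0.0, -0.2, 0.2]
finger_gap: 0.33
gripper_force: 0.0
```

```bash
python3 -c "
from rib import *
p,d=snap('side','s9');P=pts('side',d);print(obj(P,(.4365,.207),.05,.034,.0455))
plan([(.4375,.2075,-.0125,98.5)])"
```

```text
(169, (436.5, 207.7, 39.9, 17.2, 9.1), array([0.0424, 0.0444]), array([436.9, 211.4]))
t 21.55 pos [0.4331 0.2054 0.0251] psi 98.8 gap 27.9 F [ 0.1 -0.3  0.7] gf 0.0 q [ 0.34 -0.03  1.99  0.    1.19 -1.39]
5 x turn [-0.  -0.   0.1]
5 x shift [-0.09  0.03  0.75]
```

Emit:
send_rows([
  [[-0.3, 0.12, 1, 0, 0, 0], [0, 0, 1, 0, 0, 0], [0, 0, 1, 0, 0, 0], [0, 0, 0.7, 0, 0, 0], [0, 0, 0.15, 0, 0, 0]],
])

```text
t: 22.05
tcp_pos: [0.436, 0.2072, -0.0135]
tool_rot: [-0.001, -0.077, 0.997, -0.0]
wrist_force: [-0.5, -0.4, 0.2]
finger_gap: 0.328
gripper_force: 0.0
```

Emit:
send_rows([
  [[0, 0, 0, 0, 0, 0], [0, 0, 0, 0, 0, 0], [0, 0, 0, 0, 0, 0], [0, 0, 0, 0, 0, 0], [0, 0, 0, 0, 0, 0]],
], claw=0.8)

```text
t: 22.55
tcp_pos: [0.4372, 0.2076, -0.012]
tool_rot: [0.0, -0.077, 0.997, 0.0]
wrist_force: [-0.3, -0.9, -1.3]
finger_gap: 0.175
gripper_force: 49.8
```

Emit:
send_rows([
  [[0, 0, -1, 0, 0, 0], [0, 0, -2, 0, 0, 0], [0, 0, -2.5, 0, 0, 0], [0, 0, -2.5, 0, 0, 0], [0, 0, -1, 0, 0, 0]],
])

```text
t: 23.05
tcp_pos: [0.439, 0.2082, 0.0814]
tool_rot: [0.002, -0.077, 0.997, 0.001]
wrist_force: [0.6, -0.6, -1.2]
finger_gap: 0.175
gripper_force: 49.9
```

Emit:
send_rows([
  [[0, 0, 0, 0, 0, 0], [0, 0, 0, 0, 0, 0], [0, 0, 0, 0, 0, 0], [0, 0, 0, 0, 0, 0], [0, 0, 0, 0, 0, 0]],
])

```text
t: 23.55
tcp_pos: [0.4364, 0.2073, 0.0769]
tool_rot: [-0.001, -0.077, 0.997, -0.0]
wrist_force: [0.1, -0.0, -1.9]
finger_gap: 0.181
gripper_force: 49.9
```

```bash
python3 -c "
from rib import *
chk('10')
P=pts('side',np.load('side10.npz')['d']);o=arm.get_obs();print(obj(P,o['tcp_pos'][:2],.035,o['tcp_pos'][2]+.042,o['tcp_pos'][2]+.0575))
plan([(.5062,-.146,.08,98.7),(.5062,-.146,.0055,98.7)])"
```

```text
top (0, None, None, array([nan, nan]))
side (433, (435.3, 213.0, 51.3, 40.8, 8.9), array([0.107 , 0.1101]), array([433.4, 221.8]))
(207, (435.1, 213.5, 40.3, 31.7, 14.2), array([0.1291, 0.1339]), array([434. , 216.1]))
t 23.65 pos [0.4367 0.2075 0.0773] psi 98.8 gap 15.0 F [-0.1  0.3 -1.1] gf 49.9 q [ 0.34 -0.09  1.94  0.    1.29 -1.39]
10 x shift [-0.15 -3.6  -0.03]
5 x shift [0.   0.   1.49]meas.py:11: RuntimeWarning: Mean of empty slice.
  q=P[m]; return len(q), (rect(q) if len(q)>5 else None), (np.percentile(q[:,2],[50,90]).round(4) if len(q) else None), (q[:,:2].mean(0)*1000).round(1)
  ret = um.true_divide(
```

Emit:
send_rows([
  [[-0.1, -2.4, 0, 0, 0, 0], [-0.1, -2.4, 0, 0, 0, 0], [-0.1, -2.4, 0, 0, 0, 0], [-0.1, -2.4, 0, 0, 0, 0], [-0.1, -2.4, 0, 0, 0, 0]],
])

```text
t: 24.15
tcp_pos: [0.4604, 0.0888, 0.0778]
tool_rot: [-0.0, -0.077, 0.997, 0.0]
wrist_force: [0.6, -0.7, -2.0]
finger_gap: 0.178
gripper_force: 49.9
```

Emit:
send_rows([
  [[-0.1, -2.4, 0, 0, 0, 0], [-0.1, -2.4, 0, 0, 0, 0], [-0.1, -2.4, 0, 0, 0, 0], [-0.1, -2.4, 0, 0, 0, 0], [-0.1, -2.4, 0, 0, 0, 0]],
])

```text
t: 24.65
tcp_pos: [0.4838, -0.0291, 0.0778]
tool_rot: [-0.0, -0.077, 0.997, 0.0]
wrist_force: [0.3, 0.9, -1.3]
finger_gap: 0.175
gripper_force: 49.9
```

Emit:
send_rows([
  [[-0.1, -2.4, 0, 0, 0, 0], [-0.1, -2.4, 0, 0, 0, 0], [-0.1, -2.4, 0, 0, 0, 0], [-0.1, -2.4, 0, 0, 0, 0], [-0.1, -2.4, 0, 0, 0, 0]],
])

```text
t: 25.15
tcp_pos: [0.507, -0.1469, 0.0777]
tool_rot: [-0.0, -0.077, 0.997, 0.0]
wrist_force: [-0.1, 0.1, -2.2]
finger_gap: 0.174
gripper_force: 49.9
```

Emit:
send_rows([
  [[0, 0, 1.5, 0, 0, 0], [0, 0, 1.5, 0, 0, 0], [0, 0, 1.2, 0, 0, 0], [0, 0, 0.3, 0, 0, 0], [0, 0, 0, 0, 0, 0]],
])

```text
t: 25.65
tcp_pos: [0.5059, -0.1448, 0.0316]
tool_rot: [-0.001, -0.077, 0.997, 0.001]
wrist_force: [-0.1, -0.2, -2.3]
finger_gap: 0.175
gripper_force: 49.9
```

Emit:
send_rows([
  [[0, 0, 0, 0, 0, 0], [0, 0, 0, 0, 0, 0], [0, 0, 0, 0, 0, 0], [0, 0, 0, 0, 0, 0], [0, 0, 0, 0, 0, 0]],
])

```text
t: 26.15
tcp_pos: [0.5071, -0.146, 0.0332]
tool_rot: [0.0, -0.077, 0.997, -0.0]
wrist_force: [-0.4, -0.4, -2.3]
finger_gap: 0.172
gripper_force: 49.9
```

```bash
python3 -c "
from rib import *
plan([(.506,-.146,.0055,98.7)])"
```

```text
t 26.15 pos [ 0.5071 -0.146   0.0332] psi 98.8 gap 14.7 F [-0.4 -0.4 -2.3] gf 49.9 q [-0.38  0.08  1.86 -0.    1.2  -2.1 ]
5 x shift [0.02 0.   0.55]
```

Emit:
send_rows([
  [[0.1, 0, 0.5, 0, 0, 0], [0, 0, 0.5, 0, 0, 0], [0, 0, 0.5, 0, 0, 0], [0, 0, 0.2, 0, 0, 0], [0, 0, 0, 0, 0, 0]],
])

```text
t: 26.65
tcp_pos: [0.5054, -0.1458, 0.0151]
tool_rot: [-0.001, -0.077, 0.997, 0.0]
wrist_force: [0.5, -0.5, -2.0]
finger_gap: 0.178
gripper_force: 49.9
```

Emit:
send_rows([
  [[0, 0, 0.3, 0, 0, 0], [0, 0, 0.3, 0, 0, 0], [0, 0, 0.3, 0, 0, 0], [0, 0, 0.15, 0, 0, 0], [0, 0, 0, 0, 0, 0]],
])

```text
t: 27.15
tcp_pos: [0.506, -0.146, 0.0055]
tool_rot: [-0.0, -0.077, 0.997, 0.0]
wrist_force: [-2.0, 0.1, 0.7]
finger_gap: 0.175
gripper_force: 50.3
```

Emit:
send_rows([
  [[0, 0, 0, 0, 0, 0], [0, 0, 0, 0, 0, 0], [0, 0, 0, 0, 0, 0], [0, 0, 0, 0, 0, 0], [0, 0, 0, 0, 0, 0]],
])

```text
t: 27.65
tcp_pos: [0.506, -0.1461, 0.0055]
tool_rot: [-0.0, -0.077, 0.997, -0.0]
wrist_force: [-2.0, 0.8, 3.5]
finger_gap: 0.181
gripper_force: 50.5
```

Emit:
send_rows([
  [[0, 0, 0, 0, 0, 0], [0, 0, 0, 0, 0, 0], [0, 0, 0, 0, 0, 0], [0, 0, 0, 0, 0, 0], [0, 0, 0, 0, 0, 0]],
], claw=2.8)

```text
t: 28.15
tcp_pos: [0.506, -0.1461, 0.0054]
tool_rot: [0.0, -0.077, 0.997, -0.0]
wrist_force: [-0.5, -0.4, -0.0]
finger_gap: 0.327
gripper_force: 0.0
```

Emit:
send_rows([
  [[0, 0, -1, 0, 0, 0], [0, 0, -2, 0, 0, 0], [0, 0, -2.5, 0, 0, 0], [0, 0, -2, 0, 0, 0], [0, 0, 0, 0, 0, 0]],
])

```text
t: 28.65
tcp_pos: [0.5087, -0.1471, 0.0847]
tool_rot: [0.003, -0.077, 0.997, -0.001]
wrist_force: [1.7, -0.2, 0.6]
finger_gap: 0.33
gripper_force: 0.0
```

```bash
python3 -c "
from find import *
blobs('11')
plan([(.56,.1162,.08,98.7)],step=.025)" | grep -v -E "\[(252|314|269|263|211|306|179|214)\. "
```

```text
side [325. 278.] [195. 181. 173.] (559.7, 115.0, 56.4, 54.7, -59.7) rib False 0.019
side [258. 301.] [162. 116.  69.] (655.6, 223.3, 71.5, 71.0, -51.3) rib False 0.027
side [360. 366.] [193. 179. 172.] (435.4, 306.8, 44.0, 42.7, 82.0) rib False 0.018
top [257. 228.] [196.5 141.   80. ] (658.2, 223.9, 71.3, 69.3, 43.8) rib False 0.029
top [180. 270.] [243. 195.  58.] (560.2, 412.1, 83.9, 46.2, -56.1) rib False 0.029
top [304. 268.] [215. 196. 185.] (561.1, 117.2, 54.1, 53.7, -1.0) rib False 0.021
top [222. 324.] [200. 182. 171.] (436.7, 308.1, 43.1, 42.0, 84.8) rib False 0.021
t 28.75 pos [ 0.5065 -0.1463  0.0811] psi 98.8 gap 28.0 F [ 0.7  0.1 -0.6] gf 0.0 q [-0.38  0.02  1.82 -0.    1.29 -2.1 ]
15 x shift [-0.62  1.67  0.01]
```

Emit:
send_rows([
  [[-0.62, 1.67, 0, 0, 0, 0], [-0.62, 1.67, 0, 0, 0, 0], [-0.62, 1.67, 0, 0, 0, 0], [-0.62, 1.67, 0, 0, 0, 0], [-0.62, 1.67, 0, 0, 0, 0]],
], claw=7.2)

```text
t: 29.25
tcp_pos: [0.5227, -0.0579, 0.0787]
tool_rot: [-0.001, -0.077, 0.997, 0.0]
wrist_force: [-0.6, -0.1, 0.2]
finger_gap: 0.848
gripper_force: 0.0
```

Emit:
send_rows([
  [[-0.62, 1.67, 0, 0, 0, 0], [-0.62, 1.67, 0, 0, 0, 0], [-0.62, 1.67, 0, 0, 0, 0], [-0.62, 1.67, 0, 0, 0, 0], [-0.62, 1.67, 0, 0, 0, 0]],
])

```text
t: 29.75
tcp_pos: [0.5406, 0.0292, 0.0787]
tool_rot: [-0.001, -0.077, 0.997, 0.0]
wrist_force: [0.3, -0.4, -0.5]
finger_gap: 0.842
gripper_force: 0.0
```

Emit:
send_rows([
  [[-0.62, 1.67, 0, 0, 0, 0], [-0.62, 1.67, 0, 0, 0, 0], [-0.62, 1.67, 0, 0, 0, 0], [-0.62, 1.67, 0, 0, 0, 0], [-0.62, 1.67, 0, 0, 0, 0]],
])

```text
t: 30.25
tcp_pos: [0.5584, 0.1163, 0.0786]
tool_rot: [-0.001, -0.077, 0.997, -0.0]
wrist_force: [0.0, 0.2, 0.4]
finger_gap: 0.844
gripper_force: 0.0
```

Emit:
send_rows([
  [[0, 0, 2, 0, 0, 0], [0, 0, 2, 0, 0, 0], [0, 0, 2, 0, 0, 0], [0, 0, 1.5, 0, 0, 0], [0, 0, 0, 0, 0, 0]],
])

```text
t: 30.75
tcp_pos: [0.5564, 0.1153, 0.0016]
tool_rot: [-0.003, -0.077, 0.997, -0.0]
wrist_force: [1.1, 0.8, -0.8]
finger_gap: 0.838
gripper_force: 0.0
```

Emit:
send_rows([
  [[0, 0, 0, 0, 0, 0], [0, 0, 0, 0, 0, 0], [0, 0, 0, 0, 0, 0], [0, 0, 0, 0, 0, 0], [0, 0, 0, 0, 0, 0]],
])

```text
t: 31.25
tcp_pos: [0.56, 0.1158, 0.006]
tool_rot: [0.001, -0.077, 0.997, 0.0]
wrist_force: [0.7, 0.8, -0.0]
finger_gap: 0.845
gripper_force: 0.0
```

```bash
python3 -c "
from rib import *
plan([(.5603,.1162,-.031,98.7)])
p,d=snap('side','s12');P=pts('side',d);c=arm.get_obs()['tcp_pos'];print(obj(P,(.5597,.115),.036,.01,.022))
for s in(-1,1):
    f=c[:2]+s*.042*np.array([-.152,.988]);m=(np.hypot(P[...,0]-f[0],P[...,1]-f[1])<.02)&(P[...,2]>.022)&(P[...,2]<.1);q=P[m];print(s,len(q),np.sort(q[:,2])[:20:2].round(3),q[:,:2].mean(0))"
```

```text
t 31.25 pos [0.56   0.1158 0.006 ] psi 98.8 gap 72.2 F [ 0.7  0.8 -0. ] gf 0.0 q [ 0.11  0.23  1.74  0.    1.16 -1.61]
5 x shift [-0.01  0.01  0.74]
(317, (557.5, 117.8, 55.5, 50.2, 35.4), array([0.0175, 0.019 ]), array([554.6, 122.4]))
-1 55 [0.048 0.05  0.05  0.052 0.054 0.054 0.056 0.057 0.059 0.061] [0.55834799 0.07636975]
1 153 [0.048 0.048 0.049 0.049 0.05  0.051 0.053 0.054 0.055 0.056] [0.55092112 0.15880403]
```

Emit:
send_rows([
  [[0, 0, 1, 0, 0, 0], [0, 0, 1, 0, 0, 0], [0, 0, 1, 0, 0, 0], [0, 0, 0.7, 0, 0, 0], [0, 0, 0.4, 0, 0, 0]],
])

```text
t: 31.8
tcp_pos: [0.5585, 0.1156, -0.0372]
tool_rot: [-0.001, -0.077, 0.997, -0.0]
wrist_force: [-0.9, -0.6, 0.1]
finger_gap: 0.845
gripper_force: 0.0
```

Emit:
send_rows([
  [[0, 0, 0, 0, 0, 0], [0, 0, 0, 0, 0, 0], [0, 0, 0, 0, 0, 0], [0, 0, 0, 0, 0, 0], [0, 0, 0, 0, 0, 0]],
], claw=5, grip_force=40)

```text
t: 32.3
tcp_pos: [0.5603, 0.1158, -0.035]
tool_rot: [0.001, -0.077, 0.997, 0.0]
wrist_force: [1.4, -0.1, 3.7]
finger_gap: 0.63
gripper_force: 44.8
```

Emit:
send_rows([
  [[0, 0, -1, 0, 0, 0], [0, 0, -2, 0, 0, 0], [0, 0, -3, 0, 0, 0], [0, 0, -3, 0, 0, 0], [0, 0, -3, 0, 0, 0]],
])

```text
t: 32.8
tcp_pos: [0.5588, 0.1156, 0.0855]
tool_rot: [-0.001, -0.077, 0.997, -0.0]
wrist_force: [0.9, 0.4, -0.6]
finger_gap: 0.634
gripper_force: 42.4
```

Emit:
send_rows([
  [[0, 0, 0, 0, 0, 0], [0, 0, 0, 0, 0, 0], [0, 0, 0, 0, 0, 0], [0, 0, 0, 0, 0, 0], [0, 0, 0, 0, 0, 0]],
])

```text
t: 33.3
tcp_pos: [0.5585, 0.1156, 0.0829]
tool_rot: [-0.001, -0.077, 0.997, -0.0]
wrist_force: [-0.2, 0.5, -1.4]
finger_gap: 0.632
gripper_force: 42.5
```

```bash
python3 -c "
from rib import *
chk('13',h=-.035,rad=.035,lo=.004,hi=.022)
plan([(.6152,-.1642,.09,98.7)],step=.025)"; rm -f x
```

```text
top (0, None, None, array([nan, nan]))
side (301, (555.0, 119.6, 54.8, 54.5, -44.9), array([0.135 , 0.1368]), array([549.1, 122.2]))
t 33.4 pos [0.559  0.1156 0.0835] psi 98.8 gap 54.0 F [ 0.3 -1.  -1.2] gf 42.5 q [ 0.11  0.14  1.7  -0.    1.31 -1.61]
15 x shift [-0.09 -1.9  -0.04]meas.py:11: RuntimeWarning: Mean of empty slice.
  q=P[m]; return len(q), (rect(q) if len(q)>5 else None), (np.percentile(q[:,2],[50,90]).round(4) if len(q) else None), (q[:,:2].mean(0)*1000).round(1)
  ret = um.true_divide(
```

Emit:
send_rows([
  [[-0.09, -1.9, 0, 0, 0, 0], [-0.09, -1.9, 0, 0, 0, 0], [-0.09, -1.9, 0, 0, 0, 0], [-0.09, -1.9, 0, 0, 0, 0], [-0.09, -1.9, 0, 0, 0, 0]],
])

```text
t: 33.9
tcp_pos: [0.5785, 0.0218, 0.084]
tool_rot: [-0.0, -0.077, 0.997, 0.0]
wrist_force: [0.7, 0.5, -1.7]
finger_gap: 0.628
gripper_force: 42.5
```

Emit:
send_rows([
  [[-0.09, -1.9, 0, 0, 0, 0], [-0.09, -1.9, 0, 0, 0, 0], [-0.09, -1.9, 0, 0, 0, 0], [-0.09, -1.9, 0, 0, 0, 0], [-0.09, -1.9, 0, 0, 0, 0]],
])

```text
t: 34.4
tcp_pos: [0.5975, -0.0715, 0.084]
tool_rot: [-0.0, -0.077, 0.997, 0.0]
wrist_force: [0.1, 0.1, -0.9]
finger_gap: 0.629
gripper_force: 42.5
```

Emit:
send_rows([
  [[-0.09, -1.9, 0, 0, 0, 0], [-0.09, -1.9, 0, 0, 0, 0], [-0.09, -1.9, 0, 0, 0, 0], [-0.09, -1.9, 0, 0, 0, 0], [-0.09, -1.9, 0, 0, 0, 0]],
])

```text
t: 34.9
tcp_pos: [0.6168, -0.1655, 0.0844]
tool_rot: [0.0, -0.077, 0.997, -0.0]
wrist_force: [0.2, 0.6, -1.7]
finger_gap: 0.629
gripper_force: 42.5
```

Emit:
send_rows([
  [[0, 0, 1, 0, 0, 0], [0, 0, 1, 0, 0, 0], [0, 0, 1, 0, 0, 0], [0, 0, 0, 0, 0, 0], [0, 0, 0, 0, 0, 0]],
])

```text
t: 35.4
tcp_pos: [0.6159, -0.163, 0.0536]
tool_rot: [-0.001, -0.077, 0.997, 0.0]
wrist_force: [0.8, 0.5, -1.5]
finger_gap: 0.633
gripper_force: 42.5
```

```bash
python3 -c "
from rib import *
plan([(.6152,-.1642,.003,98.7)])
p,d=snap('side','s14');P=pts('side',d);c=arm.get_obs()['tcp_pos'];z=c[2]+.035;print(obj(P,c[:2],.034,z+.006,z+.02));cv2.imwrite('pics/v4.png',cv2.resize(p[130:230,300:420],None,fx=5,fy=5)[:,:,::-1])"
```

```text
t 35.4 pos [ 0.6159 -0.163   0.0536] psi 98.8 gap 54.0 F [ 0.8  0.5 -1.5] gf 42.5 q [-0.34  0.34  1.52  0.    1.28 -2.06]
5 x shift [ 0.02 -0.02  1.01]
(146, (612.5, -158.2, 55.7, 50.9, 44.1), array([0.1057, 0.1077]), array([ 608.9, -156.9]))
```

View pics/v4.png

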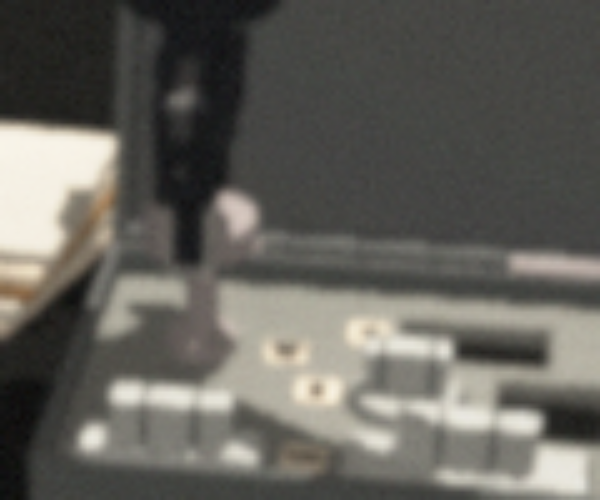

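Emit:
send_rows([
  [[0.08, -0.03, 0.5, 0, 0, 0], [0, 0, 0.5, 0, 0, 0], [0, 0, 0.4, 0, 0, 0], [0, 0, 0.3, 0, 0, 0], [0, 0, 0, 0, 0, 0]],
])

```text
t: 35.95
tcp_pos: [0.6152, -0.1642, 0.0366]
tool_rot: [-0.001, -0.077, 0.997, 0.0]
wrist_force: [0.6, -0.9, -1.8]
finger_gap: 0.63
gripper_force: 42.5
```

Emit:
send_rows([
  [[0, 0, 0.4, 0, 0, 0], [0, 0, 0.4, 0, 0, 0], [0, 0, 0.4, 0, 0, 0], [0, 0, 0.3, 0, 0, 0], [0, 0, 0, 0, 0, 0]],
])

```text
t: 36.45
tcp_pos: [0.6152, -0.1641, 0.0216]
tool_rot: [-0.001, -0.077, 0.997, 0.0]
wrist_force: [-0.1, -0.9, -1.5]
finger_gap: 0.629
gripper_force: 42.5
```

```bash
python3 -c "
from rib import *
plan([(.6152,-.1642,.003,98.7)])"
```

```text
t 36.45 pos [ 0.6152 -0.1641  0.0216] psi 98.8 gap 53.7 F [-0.1 -0.9 -1.5] gf 42.5 q [-0.34  0.37  1.54 -0.    1.23 -2.07]
5 x shift [0.   0.   0.37]
```

Emit:
send_rows([
  [[0, 0, 0.5, 0, 0, 0], [0, 0, 0.5, 0, 0, 0], [0, 0, 0.4, 0, 0, 0], [0, 0, 0.3, 0, 0, 0], [0, 0, 0, 0, 0, 0]],
])

```text
t: 36.95
tcp_pos: [0.6152, -0.1641, 0.0046]
tool_rot: [-0.001, -0.077, 0.997, 0.0]
wrist_force: [0.5, -0.5, -1.0]
finger_gap: 0.631
gripper_force: 42.5
```

Emit:
send_rows([
  [[0, 0, 0.1, 0, 0, 0], [0, 0, 0.1, 0, 0, 0], [0, 0, 0, 0, 0, 0], [0, 0, 0, 0, 0, 0], [0, 0, 0, 0, 0, 0]],
])

```text
t: 37.45
tcp_pos: [0.6159, -0.1643, 0.0036]
tool_rot: [0.0, -0.077, 0.997, -0.0]
wrist_force: [-0.8, 0.4, -1.1]
finger_gap: 0.63
gripper_force: 42.5
```

Emit:
send_rows([
  [[0, 0, 0.05, 0, 0, 0], [0, 0, 0.05, 0, 0, 0], [0, 0, 0, 0, 0, 0], [0, 0, 0, 0, 0, 0], [0, 0, 0, 0, 0, 0]],
])

```text
t: 37.95
tcp_pos: [0.6159, -0.1644, 0.003]
tool_rot: [0.0, -0.077, 0.997, -0.0]
wrist_force: [-4.0, 1.0, 5.5]
finger_gap: 0.63
gripper_force: 43.1
```

Emit:
send_rows([
  [[0, 0, 0, 0, 0, 0], [0, 0, 0, 0, 0, 0], [0, 0, 0, 0, 0, 0], [0, 0, 0, 0, 0, 0], [0, 0, 0, 0, 0, 0]],
], claw=6.5)

```text
t: 38.45
tcp_pos: [0.6157, -0.1643, 0.0023]
tool_rot: [-0.0, -0.077, 0.997, 0.0]
wrist_force: [-0.3, -0.3, -0.5]
finger_gap: 0.76
gripper_force: 0.0
```

Emit:
send_rows([
  [[0, 0, -1, 0, 0, 0], [0, 0, -2, 0, 0, 0], [0, 0, -2.5, 0, 0, 0], [0, 0, -2.5, 0, 0, 0], [0, 0, -1, 0, 0, 0]],
])

```text
t: 38.95
tcp_pos: [0.6178, -0.165, 0.0965]
tool_rot: [0.002, -0.077, 0.997, -0.001]
wrist_force: [0.3, -0.1, 0.1]
finger_gap: 0.762
gripper_force: 0.0
```

```bash
python3 -c "
from find import *
blobs('15')
P=pts('side',np.load('side15.npz')['d']);print('collar',obj(P,(.6152,-.1642),.035,.045,.062))
plan([(.4365,.3075,.09,98.7)],step=.025)" | grep -v -E "\[(252|314|269|263|211|306|179|214)\. "
```

```text
side [258. 301.] [160. 115.  68.] (655.3, 223.3, 72.0, 70.5, -73.8) rib False 0.027
side [360. 366.] [192. 179. 171.] (435.8, 306.7, 43.5, 41.9, -75.2) rib False 0.019
top [257. 228.] [196. 140.  79.] (657.4, 223.7, 70.8, 70.8, -5.0) rib False 0.029
top [180. 270.] [243. 195.  58.] (561.3, 410.7, 85.9, 46.6, -57.9) rib False 0.029
top [222. 324.] [199.5 183.  171.5] (436.6, 308.5, 42.8, 41.6, 90.0) rib False 0.021
collar (243, (615.6, -163.9, 56.7, 54.3, -89.5), array([0.0553, 0.0575]), array([ 613.2, -156.4]))
t 39.05 pos [ 0.6174 -0.1649  0.0951] psi 98.8 gap 64.9 F [0.3 0.4 0.3] gf 0.0 q [-0.34  0.3   1.49  0.    1.35 -2.07]
5 x turn [-0.  0.  0.]
25 x shift [0.43 1.98 0.02]
```

Emit:
send_rows([
  [[0.54, 2.48, 0, 0, 0, 0], [0.54, 2.48, 0, 0, 0, 0], [0.54, 2.48, 0, 0, 0, 0], [0.54, 2.48, 0, 0, 0, 0], [0.54, 2.48, 0, 0, 0, 0]],
])

```text
t: 39.55
tcp_pos: [0.5685, -0.0448, 0.0905]
tool_rot: [-0.001, -0.077, 0.997, 0.0]
wrist_force: [-0.3, 0.5, -0.6]
finger_gap: 0.758
gripper_force: 0.0
```

Emit:
send_rows([
  [[0.54, 2.48, 0, 0, 0, 0], [0.54, 2.48, 0, 0, 0, 0], [0.54, 2.48, 0, 0, 0, 0], [0.54, 2.48, 0, 0, 0, 0], [0.54, 2.48, 0, 0, 0, 0]],
])

```text
t: 40.05
tcp_pos: [0.5229, 0.0734, 0.0906]
tool_rot: [-0.001, -0.077, 0.997, 0.0]
wrist_force: [-0.2, -0.1, 0.0]
finger_gap: 0.764
gripper_force: 0.0
```

Emit:
send_rows([
  [[0.54, 2.48, 0, 0, 0, 0], [0.54, 2.48, 0, 0, 0, 0], [0.54, 2.48, 0, 0, 0, 0], [0.54, 2.48, 0, 0, 0, 0], [0.54, 2.48, 0, 0, 0, 0]],
])

```text
t: 40.55
tcp_pos: [0.4773, 0.1915, 0.0907]
tool_rot: [-0.001, -0.077, 0.997, -0.0]
wrist_force: [-0.0, -0.2, -0.2]
finger_gap: 0.758
gripper_force: 0.0
```

Emit:
send_rows([
  [[0.54, 2.48, 0, 0, 0, 0], [0.54, 2.48, 0, 0, 0, 0], [0.54, 2.48, 0, 0, 0, 0], [0.54, 2.48, 0, 0, 0, 0], [0.54, 2.48, 0, 0, 0, 0]],
])

```text
t: 41.05
tcp_pos: [0.4318, 0.3098, 0.0907]
tool_rot: [-0.001, -0.077, 0.997, -0.001]
wrist_force: [0.2, -0.4, 0.4]
finger_gap: 0.76
gripper_force: 0.0
```

Emit:
send_rows([
  [[0, 0, 2, 0, 0, 0], [0, 0, 2, 0, 0, 0], [0, 0, 2, 0, 0, 0], [0, 0, 2, 0, 0, 0], [0, 0, 0, 0, 0, 0]],
], claw=6.2)

```text
t: 41.55
tcp_pos: [0.4296, 0.3073, 0.0077]
tool_rot: [-0.004, -0.077, 0.997, -0.002]
wrist_force: [-0.6, 0.2, -0.3]
finger_gap: 0.726
gripper_force: 0.0
```

Emit:
send_rows([
  [[0, 0, 0, 0, 0, 0], [0, 0, 0, 0, 0, 0], [0, 0, 0, 0, 0, 0], [0, 0, 0, 0, 0, 0], [0, 0, 0, 0, 0, 0]],
])

```text
t: 42.05
tcp_pos: [0.4337, 0.3096, 0.0131]
tool_rot: [0.001, -0.077, 0.997, 0.0]
wrist_force: [0.2, 0.3, 0.1]
finger_gap: 0.726
gripper_force: 0.0
```

```bash
python3 -c "
from rib import *
p,d=snap('side','s16');P=pts('side',d);print(obj(P,(.4355,.3067),.03,.01,.022))
plan([(.4364,.3074,-.035,98.7)])"
```

```text
(276, (434.0, 310.6, 42.4, 36.6, 25.6), array([0.017 , 0.0185]), array([432.5, 315.4]))
t 42.1 pos [0.4335 0.3095 0.0129] psi 98.8 gap 61.5 F [-0.1  0.1  1. ] gf 0.0 q [ 0.52  0.12  1.85  0.    1.16 -1.2 ]
5 x shift [-0.05 -0.05  0.96]
```

Emit:
send_rows([
  [[-0.25, -0.25, 1, 0, 0, 0], [0, 0, 1.2, 0, 0, 0], [0, 0, 1.2, 0, 0, 0], [0, 0, 0.9, 0, 0, 0], [0, 0, 0.4, 0, 0, 0]],
])

```text
t: 42.6
tcp_pos: [0.4347, 0.3065, -0.0367]
tool_rot: [-0.001, -0.077, 0.997, -0.001]
wrist_force: [-0.3, -0.2, 0.4]
finger_gap: 0.726
gripper_force: 0.0
```

Emit:
send_rows([
  [[0, 0, 0, 0, 0, 0], [0, 0, 0, 0, 0, 0], [0, 0, 0, 0, 0, 0], [0, 0, 0, 0, 0, 0], [0, 0, 0, 0, 0, 0]],
], claw=3.8, grip_force=40)

```text
t: 43.1
tcp_pos: [0.4376, 0.3083, -0.033]
tool_rot: [0.001, -0.077, 0.997, 0.001]
wrist_force: [-1.0, -0.2, 9.3]
finger_gap: 0.493
gripper_force: 45.7
```

Emit:
send_rows([
  [[0, 0, -1, 0, 0, 0], [0, 0, -2, 0, 0, 0], [0, 0, -3, 0, 0, 0], [0, 0, -3, 0, 0, 0], [0, 0, -3, 0, 0, 0]],
])

```text
t: 43.6
tcp_pos: [0.4356, 0.307, 0.0866]
tool_rot: [-0.0, -0.077, 0.997, -0.0]
wrist_force: [0.9, -0.7, -0.5]
finger_gap: 0.487
gripper_force: 40.9
```

Emit:
send_rows([
  [[0, 0, 0, 0, 0, 0], [0, 0, 0, 0, 0, 0], [0, 0, 0, 0, 0, 0], [0, 0, 0, 0, 0, 0], [0, 0, 0, 0, 0, 0]],
])

```text
t: 44.1
tcp_pos: [0.4352, 0.3068, 0.084]
tool_rot: [-0.001, -0.077, 0.997, -0.001]
wrist_force: [-0.9, 0.2, -1.8]
finger_gap: 0.49
gripper_force: 40.9
```

```bash
python3 -c "
from rib import *
plan([(.6152,-.1642,.09,98.7)],step=.027)"
```

```text
t 44.1 pos [0.4352 0.3068 0.084 ] psi 98.8 gap 41.8 F [-0.9  0.2 -1.8] gf 40.9 q [ 0.52  0.04  1.8  -0.    1.3  -1.21]
20 x shift [-0.53 -2.46 -0.03]
```

Emit:
send_rows([
  [[-0.53, -2.46, 0, 0, 0, 0], [-0.53, -2.46, 0, 0, 0, 0], [-0.53, -2.46, 0, 0, 0, 0], [-0.53, -2.46, 0, 0, 0, 0], [-0.53, -2.46, 0, 0, 0, 0]],
])

```text
t: 44.6
tcp_pos: [0.4809, 0.1887, 0.0847]
tool_rot: [-0.001, -0.077, 0.997, -0.0]
wrist_force: [0.4, 0.5, -0.8]
finger_gap: 0.486
gripper_force: 40.9
```

Emit:
send_rows([
  [[-0.53, -2.46, 0, 0, 0, 0], [-0.53, -2.46, 0, 0, 0, 0], [-0.53, -2.46, 0, 0, 0, 0], [-0.53, -2.46, 0, 0, 0, 0], [-0.53, -2.46, 0, 0, 0, 0]],
])

```text
t: 45.1
tcp_pos: [0.5258, 0.0713, 0.0846]
tool_rot: [-0.001, -0.077, 0.997, 0.0]
wrist_force: [0.1, -0.2, -1.0]
finger_gap: 0.494
gripper_force: 40.9
```

Emit:
send_rows([
  [[-0.53, -2.46, 0, 0, 0, 0], [-0.53, -2.46, 0, 0, 0, 0], [-0.53, -2.46, 0, 0, 0, 0], [-0.53, -2.46, 0, 0, 0, 0], [-0.53, -2.46, 0, 0, 0, 0]],
])

```text
t: 45.6
tcp_pos: [0.5708, -0.0462, 0.0845]
tool_rot: [-0.001, -0.077, 0.997, 0.0]
wrist_force: [0.1, 0.9, -1.3]
finger_gap: 0.488
gripper_force: 40.9
```

Emit:
send_rows([
  [[-0.53, -2.46, 0, 0, 0, 0], [-0.53, -2.46, 0, 0, 0, 0], [-0.53, -2.46, 0, 0, 0, 0], [-0.53, -2.46, 0, 0, 0, 0], [-0.53, -2.46, 0, 0, 0, 0]],
])

```text
t: 46.1
tcp_pos: [0.6158, -0.1636, 0.0844]
tool_rot: [-0.001, -0.077, 0.997, 0.0]
wrist_force: [1.9, 0.9, -1.2]
finger_gap: 0.494
gripper_force: 40.9
```

Emit:
send_rows([
  [[0, 0, 1, 0, 0, 0], [0, 0, 1, 0, 0, 0], [0, 0, 1, 0, 0, 0], [0, 0, 0, 0, 0, 0], [0, 0, 0, 0, 0, 0]],
])

```text
t: 46.6
tcp_pos: [0.6154, -0.1617, 0.0546]
tool_rot: [-0.001, -0.077, 0.997, 0.0]
wrist_force: [1.0, -0.3, -0.6]
finger_gap: 0.495
gripper_force: 41.0
```

```bash
python3 -c "
from rib import *
plan([(.6153,-.1642,.02,98.7)])"
```

```text
t 46.6 pos [ 0.6154 -0.1617  0.0546] psi 98.9 gap 42.2 F [ 1.  -0.3 -0.6] gf 41.0 q [-0.34  0.34  1.52  0.    1.29 -2.06]
5 x shift [ 0.01 -0.05  0.69]
```

Emit:
send_rows([
  [[0.05, -0.15, 0.3, 0, 0, 0], [0, 0, 0.4, 0, 0, 0], [0, 0, 0.4, 0, 0, 0], [0, 0, 0.4, 0, 0, 0], [0, 0, 0, 0, 0, 0]],
])

```text
t: 47.1
tcp_pos: [0.6151, -0.1641, 0.0394]
tool_rot: [-0.001, -0.077, 0.997, 0.0]
wrist_force: [-0.8, 0.1, -0.8]
finger_gap: 0.489
gripper_force: 41.0
```

Emit:
send_rows([
  [[0, 0, 0.5, 0, 0, 0], [0, 0, 0.4, 0, 0, 0], [0, 0, 0.4, 0, 0, 0], [0, 0, 0.3, 0, 0, 0], [0, 0, 0, 0, 0, 0]],
])

```text
t: 47.6
tcp_pos: [0.6152, -0.1641, 0.0236]
tool_rot: [-0.001, -0.077, 0.997, 0.0]
wrist_force: [-0.1, 0.4, -0.1]
finger_gap: 0.491
gripper_force: 41.0
```

Emit:
send_rows([
  [[0, 0, 0.1, 0, 0, 0], [0, 0, 0.1, 0, 0, 0], [0, 0, 0, 0, 0, 0], [0, 0, 0, 0, 0, 0], [0, 0, 0, 0, 0, 0]],
])

```text
t: 48.1
tcp_pos: [0.6158, -0.1643, 0.0225]
tool_rot: [0.0, -0.077, 0.997, -0.0]
wrist_force: [-0.8, 0.4, -1.4]
finger_gap: 0.49
gripper_force: 41.0
```

Emit:
send_rows([
  [[0, 0, 0.08, 0, 0, 0], [0, 0, 0.07, 0, 0, 0], [0, 0, 0.05, 0, 0, 0], [0, 0, 0, 0, 0, 0], [0, 0, 0, 0, 0, 0]],
])

```text
t: 48.6
tcp_pos: [0.6159, -0.1643, 0.021]
tool_rot: [0.0, -0.077, 0.997, -0.0]
wrist_force: [-3.3, 1.9, 5.6]
finger_gap: 0.492
gripper_force: 44.5
```

Emit:
send_rows([
  [[0, 0, 0, 0, 0, 0], [0, 0, 0, 0, 0, 0], [0, 0, 0, 0, 0, 0], [0, 0, 0, 0, 0, 0], [0, 0, 0, 0, 0, 0]],
], claw=5.6)

```text
t: 49.1
tcp_pos: [0.6157, -0.1643, 0.0203]
tool_rot: [-0.0, -0.077, 0.997, 0.0]
wrist_force: [-1.3, 0.6, 1.1]
finger_gap: 0.658
gripper_force: 0.0
```

Emit:
send_rows([
  [[0, 0, -1, 0, 0, 0], [0, 0, -2, 0, 0, 0], [0, 0, -3, 0, 0, 0], [0, 0, -3, 0, 0, 0], [0, 0, -3, 0, 0, 0]],
])

```text
t: 49.6
tcp_pos: [0.6158, -0.1643, 0.1425]
tool_rot: [0.0, -0.077, 0.997, -0.0]
wrist_force: [0.2, -0.1, 0.6]
finger_gap: 0.653
gripper_force: 0.0
```

```bash
python3 -c "
from find import *
blobs('17')
P=pts('side',np.load('side17.npz')['d']);print('collar',obj(P,(.6152,-.1642),.035,.045,.085),obj(P,(.6152,-.1642),.024,.062,.085))
plan([(.5,-.1,.2,98.7)],step=.025)
p=np.load('side17.npz')['p'];cv2.imwrite('pics/v5.png',cv2.resize(p[160:260,300:440],None,fx=5,fy=5)[:,:,::-1])" | grep -v -E "\[(252|314|269|263|211|306|179|214)\. "
```

```text
side [258. 301.] [160. 115.  68.] (655.3, 222.7, 71.6, 70.6, 84.5) rib False 0.027
top [257. 228.] [195.5 141.   79.5] (658.1, 224.1, 72.1, 69.2, 44.1) rib False 0.029
top [180. 270.] [243. 195.  58.] (560.8, 410.8, 86.8, 46.1, -57.5) rib False 0.029
collar (343, (614.6, -161.2, 53.3, 50.8, 23.1), array([0.0624, 0.0728]), array([ 612.4, -154.5])) (173, (614.4, -165.1, 43.6, 39.7, -72.2), array([0.0714, 0.0737]), array([ 613.1, -159.7]))
t 49.7 pos [ 0.6192 -0.1655  0.1476] psi 98.8 gap 55.9 F [ 0.  -0.8  0.9] gf 0.0 q [-0.34  0.26  1.44  0.    1.43 -2.07]
5 x turn [-0.1  0.1  0. ]
10 x shift [ 1.08  0.83 -0.52]
```

View pics/v5.png

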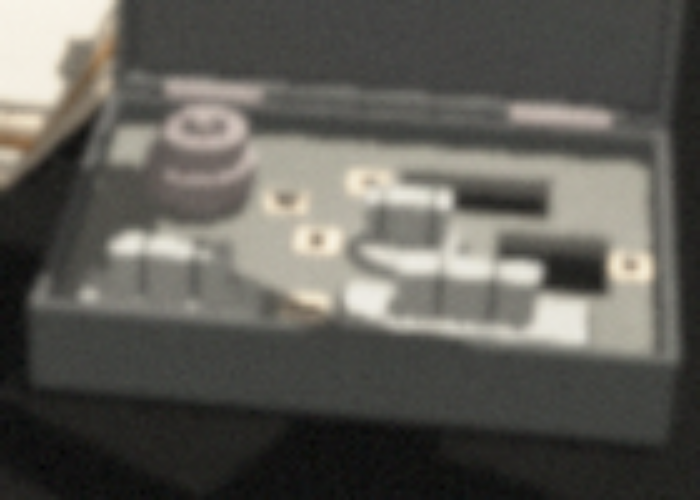

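Both collars are stacked at (205,155) in the crop with top at 70 mm. The three blocks sit in their slots, and the counter's kit is clear. Now for the lid geometry.

Run:
```python
from meas import *
P=pts('top',np.load('top0.npz')['d'])
m=(P[...,2]>.043)&(P[...,2]<.052)&(P[...,0]>.3)&(P[...,0]<.75)&(P[...,1]<.0)&(P[...,1]>-.26);q=P[m];print('rim',len(q),rect(q))
a=np.radians(8.7);e=np.array([np.cos(a),np.sin(a)]);n=np.array([-e[1],e[0]])
print('case y range',np.percentile(q[:,:2]@n,[1,99]),'x',np.percentile(q[:,:2]@e,[1,99]))
m=(P[...,2]>.09)&(P[...,2]<.3)&(P[...,0]>.35)&(P[...,0]<.75)&(P[...,1]<-.22)&(P[...,1]>-.45);q=P[m]
yy=q[:,:2]@n;
for lo in np.arange(.09,.28,.02):
    s=(q[:,2]>=lo)&(q[:,2]<lo+.02)
    if s.sum()>10: print(round(lo,2),s.sum(),np.percentile(yy[s],[2,50,98]).round(3))
for nm,c in(('long',(.467,-.091)),('slim',(.6005,-.0665)),('round',(.506,-.146))): print(nm,obj(pts('side',np.load('side17.npz')['d']),c,.035,.05,.07)[2], obj(pts('top',np.load('top17.npz')['d']),c,.035,.05,.07)[1:3])
P=pts('side',np.load('side17.npz')['d']);
```

```text
rim 1534 (562.0, -161.3, 353.6, 249.7, 8.4)
case y range [-0.36279216 -0.11993041] x [0.35526762 0.70110248]
0.09 733 [-0.394 -0.389 -0.346]
0.11 771 [-0.399 -0.395 -0.351]
0.13 802 [-0.405 -0.401 -0.357]
0.15 856 [-0.411 -0.406 -0.363]
0.17 178 [-0.411 -0.408 -0.366]
0.19 65 [-0.401 -0.377 -0.371]
0.21 50 [-0.393 -0.382 -0.378]
0.23 2777 [-0.433 -0.411 -0.387]
0.25 511 [-0.407 -0.398 -0.388]
long [0.0604 0.063 ] ((468.0, -90.3, 63.5, 16.9, 8.6), array([0.0615, 0.0661]))
slim [0.0607 0.063 ] ((601.7, -67.2, 56.1, 16.7, 9.0), array([0.0614, 0.0657]))
round [0.0603 0.063 ] (None, None)meas.py:11: RuntimeWarning: Mean of empty slice.
  q=P[m]; return len(q), (rect(q) if len(q)>5 else None), (np.percentile(q[:,2],[50,90]).round(4) if len(q) else None), (q[:,:2].mean(0)*1000).round(1)
  ret = um.true_divide(
```

Emit:
send_rows([
  [[0, 0, -2, 0, 0, 6], [0, 0, -2, 0, 0, 6], [0, 0, -2, 0, 0, 6], [0, 0, -2, 0, 0, 6], [0, 0, -2, 0, 0, 6]],
], claw=0)

```text
t: 50.2
tcp_pos: [0.6155, -0.1642, 0.2412]
tool_rot: [-0.0, 0.186, 0.983, 0.0]
wrist_force: [-1.2, 0.5, -0.3]
finger_gap: -0.005
gripper_force: 0.0
```

Emit:
send_rows([
  [[0, 0, -0.7, 0, 0, 6], [0, 0, -0.7, 0, 0, 6], [0, 0, -0.7, 0, 0, 6], [0, 0, -0.7, 0, 0, 6], [0, 0, -0.7, 0, 0, 6]],
])

```text
t: 50.7
tcp_pos: [0.6156, -0.1643, 0.2756]
tool_rot: [-0.0, 0.434, 0.901, -0.0]
wrist_force: [0.1, 0.2, 0.0]
finger_gap: -0.002
gripper_force: 0.0
```

Emit:
send_rows([
  [[0, 0, 0, 0, 0, 6], [0, 0, 0, 0, 0, 6], [0, 0, 0, 0, 0, 6], [0, 0, 0, 0, 0, 6], [0, 0, 0, 0, 0, 6]],
])

```text
t: 51.2
tcp_pos: [0.6156, -0.1642, 0.2753]
tool_rot: [-0.0, 0.652, 0.758, -0.0]
wrist_force: [-0.6, 0.6, -0.4]
finger_gap: -0.0
gripper_force: 0.0
```

Emit:
send_rows([
  [[-2.35, -0.84, 0, 0, 0, 0], [-2.35, -0.84, 0, 0, 0, 0], [-2.35, -0.84, 0, 0, 0, 0], [-2.35, -0.84, 0, 0, 0, 0], [-2.35, -0.84, 0, 0, 0, 0]],
])

```text
t: 51.7
tcp_pos: [0.5918, -0.2877, 0.2753]
tool_rot: [-0.0, 0.651, 0.759, -0.0]
wrist_force: [1.0, 0.2, 0.2]
finger_gap: -0.003
gripper_force: 0.0
```

Emit:
send_rows([
  [[-2.35, -0.84, 0, 0, 0, 0], [-2.35, -0.84, 0, 0, 0, 0], [-2.35, -0.84, 0, 0, 0, 0], [-2.35, -0.84, 0, 0, 0, 0], [-2.35, -0.84, 0, 0, 0, 0]],
])

```text
t: 52.2
tcp_pos: [0.5683, -0.4102, 0.2753]
tool_rot: [-0.0, 0.651, 0.759, 0.0]
wrist_force: [0.9, 0.0, -0.8]
finger_gap: 0.002
gripper_force: 0.0
```

```bash
cat > lid.py <<'E'
from nav import *
def en():
    o=arm.get_obs();a=np.radians(8.7);e=np.array([np.cos(a),np.sin(a)]);n=np.array([-e[1],e[0]]);p=np.array(o['tcp_pos'])
    w=o['wrist_force'];print('t',round(o['t'],2),'e',round(p[:2]@e,4),'n',round(p[:2]@n,4),'z',round(p[2],4),'F',np.round(w,1),'q',np.round(o['qpos'],2))
    R=Rn.from_quat(np.roll(o['tool_rot'],-1));print('tilt',np.round(np.degrees((R.inv()*Rt(8.7)).as_rotvec()),2))
E
python3 -c "
from lid import *
en()
p,d=snap('top','t20');P=pts('top',d)"
```

```text
t 52.2 e 0.4997 n -0.4915 z 0.2753 F [ 0.9  0.  -0.8] q [-0.7   0.4   1.04  0.    1.71 -0.85]
tilt [-0.01 -0.02  0.1 ]
```

View pics/t20.png

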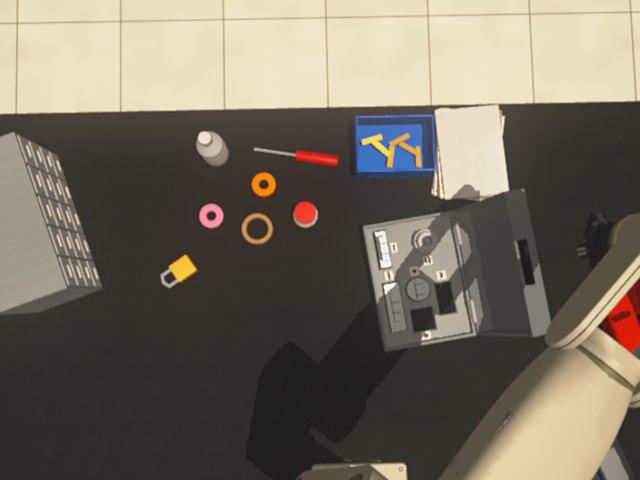

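Emit:
send_rows([
  [[0, 0, 2, 0, 0, 0], [0, 0, 2, 0, 0, 0], [0, 0, 2, 0, 0, 0], [0, 0, 2, 0, 0, 0], [0, 0, 1.8, 0, 0, 0]],
])

```text
t: 52.75
tcp_pos: [0.5683, -0.409, 0.1761]
tool_rot: [-0.001, 0.651, 0.759, -0.0]
wrist_force: [-0.6, 0.3, -0.3]
finger_gap: -0.003
gripper_force: 0.0
```

Emit:
send_rows([
  [[1, 0, 0, 0, 0, 0], [1, 0, 0, 0, 0, 0], [1, 0, 0, 0, 0, 0], [1, 0, 0, 0, 0, 0], [0.5, 0, 0, 0, 0, 0]],
])

```text
t: 53.25
tcp_pos: [0.5624, -0.364, 0.179]
tool_rot: [0.001, 0.65, 0.76, 0.0]
wrist_force: [1.9, -7.4, 5.3]
finger_gap: 0.0
gripper_force: 3.7
```

Emit:
send_rows([
  [[0.5, 0, 0, 0, 0, 0], [0.5, 0, 0, 0, 0, 0], [0.5, 0, 0, 0, 0, 0], [0.5, 0, 0, 0, 0, 0], [0.5, 0, 0, 0, 0, 0]],
])

```text
t: 53.75
tcp_pos: [0.5589, -0.3421, 0.18]
tool_rot: [0.003, 0.651, 0.759, -0.0]
wrist_force: [1.2, -6.1, 5.0]
finger_gap: -0.003
gripper_force: 2.9
```

```bash
python3 -c "
from lid import *
en()"
```

```text
t 53.75 e 0.5008 n -0.4227 z 0.18 F [ 1.2 -6.1  5. ] q [-0.63  0.28  1.35 -0.    1.5  -0.78]
tilt [0.18 0.29 0.04]
```

Emit:
send_rows([
  [[0.8, 0, 0, 0, 0, 0], [0.8, 0, 0, 0, 0, 0], [0.8, 0, 0, 0, 0, 0], [0.8, 0, 0, 0, 0, 0], [0.5, 0, 0, 0, 0, 0]],
])

```text
t: 54.25
tcp_pos: [0.5544, -0.3077, 0.1846]
tool_rot: [0.006, 0.651, 0.759, -0.001]
wrist_force: [-4.7, -10.0, 27.3]
finger_gap: -0.002
gripper_force: 2.0
```

Emit:
send_rows([
  [[1, 0, -0.45, 0, 0, 0], [1, 0, -0.45, 0, 0, 0], [1, 0, -0.45, 0, 0, 0], [1, 0, -0.45, 0, 0, 0], [1, 0, -0.45, 0, 0, 0]],
])

```text
t: 54.75
tcp_pos: [0.544, -0.2533, 0.1995]
tool_rot: [-0.001, 0.651, 0.759, -0.0]
wrist_force: [0.6, -2.8, -1.9]
finger_gap: 0.001
gripper_force: 1.3
```

Emit:
send_rows([
  [[1, 0, 0.1, 0, 0, 0], [1, 0, 0.1, 0, 0, 0], [1, 0, 0.15, 0, 0, 0], [1, 0, 0.15, 0, 0, 0], [1, 0, 0.2, 0, 0, 0]],
])

```text
t: 55.25
tcp_pos: [0.5368, -0.2038, 0.1923]
tool_rot: [-0.0, 0.651, 0.759, -0.0]
wrist_force: [0.8, -2.0, -1.1]
finger_gap: 0.002
gripper_force: 1.1
```

```bash
python3 -c "
from lid import *
en()
p,d=snap('side','s21');cv2.imwrite('pics/v6.png',cv2.resize(p[60:260,280:480],None,fx=2.5,fy=2.5)[:,:,::-1])"
```

```text
t 55.25 e 0.4998 n -0.2827 z 0.1923 F [ 0.8 -2.  -1.1] q [-0.45  0.06  1.57  0.    1.51 -0.61]
tilt [-0.02 -0.02  0.1 ]
```

View pics/v6.png

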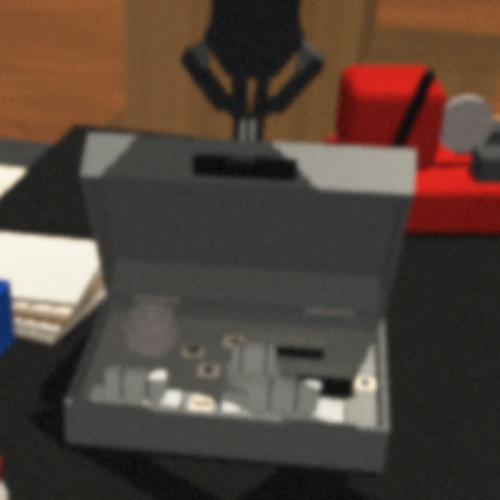

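Emit:
send_rows([
  [[0.9, 0, 0.2, 0, 0, 0], [0.9, 0, 0.3, 0, 0, 0], [0.8, 0, 0.4, 0, 0, 0], [0.8, 0, 0.4, 0, 0, 0], [0.8, 0, 0.4, 0, 0, 0]],
])

```text
t: 55.8
tcp_pos: [0.5305, -0.1626, 0.1755]
tool_rot: [0.0, 0.651, 0.759, 0.0]
wrist_force: [0.4, -1.8, 0.6]
finger_gap: 0.002
gripper_force: 0.8
```

Emit:
send_rows([
  [[0.8, 0, 0.5, 0, 0, 0], [0.8, 0, 0.6, 0, 0, 0], [0.8, 0, 0.6, 0, 0, 0], [0.8, 0, 0.7, 0, 0, 0], [0.7, 0, 0.7, 0, 0, 0]],
])

```text
t: 56.3
tcp_pos: [0.5245, -0.1239, 0.1442]
tool_rot: [-0.0, 0.651, 0.759, 0.0]
wrist_force: [1.1, -0.5, 1.0]
finger_gap: -0.001
gripper_force: 0.8
```

Emit:
send_rows([
  [[0.7, 0, 0.7, 0, 0, 0], [0.6, 0, 0.8, 0, 0, 0], [0.6, 0, 0.8, 0, 0, 0], [0.6, 0, 0.8, 0, 0, 0], [0.5, 0, 0.9, 0, 0, 0]],
])

```text
t: 56.8
tcp_pos: [0.5199, -0.0945, 0.1042]
tool_rot: [-0.0, 0.651, 0.759, -0.0]
wrist_force: [-0.8, 0.4, 1.9]
finger_gap: 0.003
gripper_force: 0.7
```

```bash
python3 -c "
from lid import *
en()"
```

```text
t 56.8 e 0.4996 n -0.1721 z 0.1042 F [-0.8  0.4  1.9] q [-0.28  0.    1.8   0.    1.34 -0.43]
tilt [-0.01 -0.01  0.1 ]
```

Exactly on track, so I'll finish closing gently.

Emit:
send_rows([
  [[0.4, 0, 0.8, 0, 0, 0], [0.4, 0, 0.8, 0, 0, 0], [0.3, 0, 0.8, 0, 0, 0], [0.3, 0, 0.7, 0, 0, 0], [0.2, 0, 0.6, 0, 0, 0]],
])

```text
t: 57.3
tcp_pos: [0.5174, -0.0792, 0.0671]
tool_rot: [-0.0, 0.651, 0.759, -0.0]
wrist_force: [0.1, -1.6, 1.4]
finger_gap: 0.002
gripper_force: 0.3
```

Emit:
send_rows([
  [[0.1, 0, 0.3, 0, 0, 0], [0.1, 0, 0.2, 0, 0, 0], [0, 0, 0.1, 0, 0, 0], [0, 0, 0.1, 0, 0, 0], [0, 0, 0.1, 0, 0, 0]],
])

```text
t: 57.8
tcp_pos: [0.5176, -0.0773, 0.0606]
tool_rot: [0.0, 0.651, 0.759, 0.0]
wrist_force: [-4.9, 1.9, 12.4]
finger_gap: -0.0
gripper_force: 6.2
```

Emit:
send_rows([
  [[0, 0, 0.1, 0, 0, 0], [0, 0, 0.1, 0, 0, 0], [0, 0, 0, 0, 0, 0], [0, 0, 0, 0, 0, 0], [0, 0, 0, 0, 0, 0]],
])

```text
t: 58.3
tcp_pos: [0.5176, -0.0774, 0.0605]
tool_rot: [0.0, 0.651, 0.759, 0.0]
wrist_force: [-10.9, 2.8, 21.9]
finger_gap: 0.003
gripper_force: 10.8
```

```bash
python3 -c "
from lid import *
en()"
```

```text
t 58.3 e 0.5 n -0.1548 z 0.0605 F [-10.9   2.8  21.9] q [-0.25  0.04  1.85  0.    1.25 -0.4 ]
tilt [0.03 0.01 0.1 ]
```

Emit:
send_rows([
  [[0, 0, 0.05, 0, 0, 0], [0, 0, 0.05, 0, 0, 0], [0, 0, 0, 0, 0, 0], [0, 0, 0, 0, 0, 0], [0, 0, 0, 0, 0, 0]],
])

```text
t: 58.8
tcp_pos: [0.5177, -0.0774, 0.0604]
tool_rot: [0.0, 0.651, 0.759, 0.0]
wrist_force: [-16.0, 4.0, 29.6]
finger_gap: -0.004
gripper_force: 14.9
```

Emit:
send_rows([
  [[0, 0, -1.5, 0, 0, 0], [0, 0, -2, 0, 0, 0], [0, 0, -3, 0, 0, 0], [0, 0, -3, 0, 0, 0], [0, 0, -3, 0, 0, 0]],
])

```text
t: 59.3
tcp_pos: [0.5173, -0.0774, 0.1834]
tool_rot: [0.0, 0.651, 0.759, 0.0]
wrist_force: [0.8, 0.3, -0.5]
finger_gap: 0.001
gripper_force: 0.0
```

Emit:
send_rows([
  [[0, -2, -2, 0, 0, 0], [0, -2, -2, 0, 0, 0], [0, -2, -1, 0, 0, 0], [0, -2, 0, 0, 0, 0], [0, -2, 0, 0, 0, 0]],
])

```text
t: 59.8
tcp_pos: [0.4182, -0.0929, 0.2329]
tool_rot: [0.001, 0.651, 0.759, 0.0]
wrist_force: [0.4, 0.0, 0.1]
finger_gap: -0.001
gripper_force: 0.0
```

```bash
python3 -c "
from find import *
p,d=snap('side','s22');cv2.imwrite('pics/v7.png',cv2.resize(p[150:260,290:450],None,fx=5,fy=5)[:,:,::-1])
P=pts('side',d);a=np.radians(8.7);e=np.array([np.cos(a),np.sin(a)]);n=np.array([-e[1],e[0]])
E=P[...,:2]@e;N=P[...,:2]@n
for lo in(-.31,-.27,-.23,-.19,-.15): m=(N>lo)&(N<lo+.03)&(E>.37)&(E<.63)&(P[...,2]>.06)&(P[...,2]<.13);print(lo,m.sum(),np.median(P[m][:,2]).round(4))
blobs('22')
" | cut -c1-110; python3 -c "from h import *; o=arm.get_obs();print(o['tcp_pos'],o['wrist_force'])"
```

```text
-0.31 579 0.0944
-0.27 635 0.0944
-0.23 700 0.0944
-0.19 768 0.0943
-0.15 2252 0.0861
side [252. 217.] [ 17.  47. 101.] (783.7, -14.0, 31.8, 17.0, 35.6) rib (783.8, -13.6, 31.6, 16.2, 34.1) 0.056
side [314. 225.] [65. 67. 63.] (630.3, -26.9, 49.6, 7.4, 6.2) rib (630.3, -26.9, 49.6, 7.4, 6.2) 0.055
side [269. 262.] [163. 147. 130.] (680.4, 121.1, 56.3, 34.6, 27.5) rib (680.3, 119.3, 52.0, 31.4, 27.5) 0.055
side [214. 286.] [249. 130.  30.] (761.0, 206.9, 56.7, 54.6, -68.8) rib False 0.019
side [258. 301.] [161. 115.  68.] (655.7, 223.5, 71.4, 71.3, 29.7) rib False 0.026
side [214. 340.] [251. 154. 181.] (689.2, 331.0, 55.1, 54.3, -22.1) rib False 0.019
side [263. 394.] [246.  203.5  91. ] (557.7, 410.9, 86.3, 44.9, -56.0) rib False 0.027
top [263. 184.] [245. 136.  10.] (763.0, 206.3, 56.3, 54.5, 85.6) rib False 0.022
top [211. 215.] [245. 148. 170.] (690.9, 331.2, 54.6, 54.1, 55.1) rib False 0.021
top [306. 221.] [179. 147. 131.] (678.2, 109.7, 56.3, 36.5, -81.9) rib (677.4, 107.5, 53.5, 30.8, -72.9) 0.052
top [257. 228.] [196. 141.  80.] (657.4, 223.9, 70.9, 70.5, -14.7) rib False 0.03
top [180. 270.] [243. 195.  58.] (558.5, 411.4, 83.9, 48.7, -55.5) rib False 0.028
[ 0.41844922 -0.09290203  0.23252234] [-0.67895425  0.06421359 -0.00727135]
```

View pics/v7.png

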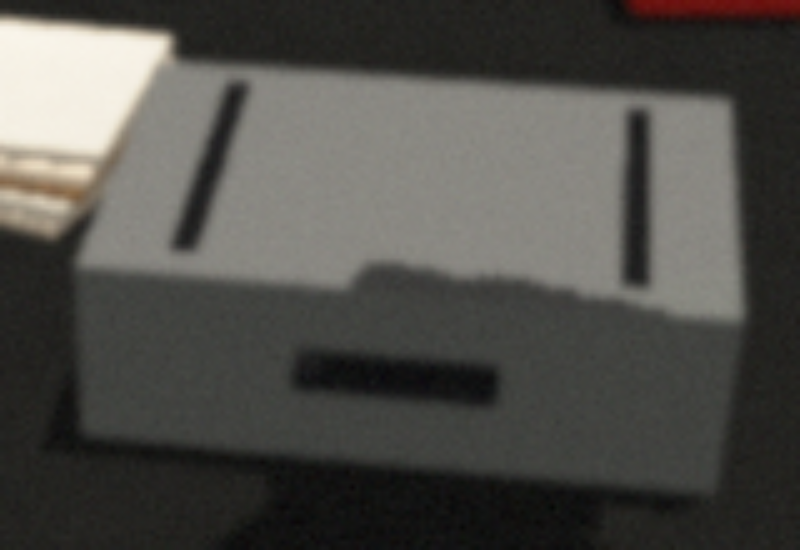

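The crop shows the lid shut with no seam gap, black lip at (395,377). Its top is level at 94 mm across its whole width (camera bias about +2 mm) and the bystanders haven't moved.

```bash
python3 -c "
from plant import arm
print(arm.hand_in())"
```

```text
the job is handed in; nothing more can be done
None
```

The kit is packed and the job is handed in at about 60 s: the long, round and slim blocks are down in their slots, the wide then narrow collars are home on the post, the lid is shut level, and the bystanders did not move; the hand-in call gave no verdict.

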